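Shut the valve and give the screw pump one turn

TASK

On the pressure test rig, gently push the red lever of the ball valve clockwise to its stop so that the valve is shut; only then push the screw pump's hand wheel clockwise (seen from above) by its black upright handle through exactly one turn, so that the handle finishes where it started. Only push with the fingers and do not grip the lever or the handle; leave the loose things on the bench as they are.

Things in the scene. Friction and masses are not known exactly. Their poses are not given: they have to be found in the camera images.
- wheel_axis (a point): Fixed point on the upright axis of the grey three-spoked hand wheel (outside diameter 139 mm) of the screw pump, at the middle of the rim's thickness, 172 mm above the bench. The rim's top is 180 mm above the bench; hub and spindle end reach 198 mm, within 18 mm of the axis. The wheel does not rise or sink as it turns.
- handle_mid (a point): Point on the axis of the hand wheel's upright handle, half-way up it, 58 mm from the wheel's axis and 216 mm above the bench; it goes round with the wheel. The handle is a black plastic grip, 25 mm in diameter and 64 mm long (from 184 to 248 mm above the bench), free to spin on its own pin.
- wheel (a joint): Angle of the hand wheel in rad; it grows as the wheel is turned clockwise seen from above (pump screwed in), 6.283 for one turn. It starts anywhere from 0.5 to 5.7 and can go on to 18.8. Stiff enough to stay where it is left: about 5 N at the handle turns it.
- grip: The black revolving handle of the hand wheel, as above; its origin is at its lower end, on its axis.
- lever: Lever of the ball valve; its origin is the point on its upright swing axis 118 mm above the bench, its own y axis points out along the lever. Open: y along the rig's y (in line with the pipe, away from the wheel). Shut: a quarter turn clockwise from above, at a stop, y along the rig's x. It starts open to 0.3 rad from open, takes about 3 N at the sleeve and stays where left.
- lever_mid (a point): Middle of the red sleeve on the ball valve's lever, 69 mm from the lever's axis and 118 mm above the bench; it swings with the lever. The sleeve is 62 mm long (outwards from the pivot), 18 mm wide and 16 mm high. Below it nothing stands higher than 80 mm above the bench.
- rig: The pressure test rig, fixed to the bench: aluminium plate 330 x 420 x 12 mm with the screw pump and hand wheel (at its origin, on the bench under the wheel's axis), ball valve (170 mm along its y), 100 mm pressure gauge (160 mm along x, top 170 mm up; pointer goes 90 degrees clockwise per wheel turn) and filter regulator with black knob (190 mm along x, 286 mm along y, 214 mm high).
- coupling: Loose brass pipe coupling, 36 mm tall, 30 mm across, standing on the rig's plate. Origin at the centre of its foot. To be left alone.
- screwdriver: Loose screwdriver with a yellow handle, 190 mm long, lying on the bench before the rig. To be left alone.
- oil: Loose amber oil bottle, 42 mm in diameter, 115 mm tall, standing beside the rig. Origin at the centre of its foot. To be left alone.
- bowl: Loose clear filter bowl, 44 mm in diameter, 80 mm tall, standing beside the rig. Origin at the centre of its foot. To be left alone.
- wrench: Loose steel wrench, 180 mm long, lying on the bench beside the rig. To be left alone.
- spare_gauge: Loose small pressure gauge, 62 mm in diameter, 25 mm thick, lying on its back on the bench. To be left alone.
- collar: Loose steel collar, 48 mm in diameter, 18 mm tall, lying on the bench. To be left alone.

How it is judged:
By the outcome, as a careful person would: the job done as asked, in the order asked, and still so for the second after the job is handed in, with the robot touching nothing.
It also fails if it takes over 70 s, if anything falls off the work surface, if the arm or the gripper's body presses on something with over 40 N, if the wrist force passes 120 N, or if a joint passes its speed limit or range.

ROBOT

A 6-joint arm with a two-finger parallel gripper is mounted at the origin on the work surface. World frame = base frame: x ahead of the robot, y to its left, z up, the work surface at z = 0. Lengths are in m, angles in rad, forces in N, time in s.
With the tool pointing down it reaches from about 0.4 to 0.825 m from the base axis. Payload 7 kg.
Tool frame: the origin (TCP) lies between the finger pads; the fingertips stand 22 mm ahead of it and the grasp point (between the pads) lies 3 mm ahead of it; z points along the fingers, y is the direction in which the jaws open and shut (so a half turn about z gives the same grasp; the last joint's range is limited). The gripper opens to 88 mm and grips with 3 to 60 N. Pads are 19 mm wide; open, the fingers measure 130 mm over their backs; the gripper's body (78 mm by 193 mm) begins 47 mm behind the grasp point.
Start: joints at [-0.992, 0.359, 0.012, 0, -1.224, -0.288], TCP at [0.194, -0.647, 0.249] pointing down, gripper open.
Joint ranges: [-3.07, 3.07], [-1.43, 2.12], [-1.02, 1.25], [-3.03, 1.67], [-3.05, -0], [-3.03, 3.03]. Speed limits (rad/s): [2.39, 2.39, 3.01, 3.14, 3.14, 3.14].

INTERFACE

Orientations are given as [roll, pitch, yaw] about the fixed x, y, z axes, in that order (R = Rz(yaw) Ry(pitch) Rx(roll)).
In Python, from station import * gives the robot as it stands. The module is installed in compiled form; this text tells all that it offers.
- The arm moves only by the tool move_arm, never from a script. Its argument "rows" is a list of rows, each an object with "delta_rot": the turn, a rotation vector about the world's x, y, z in degrees, a list of three; "delta_pos": the shift along the world's x, y, z in cm, a list of three; "hand": the finger opening in cm, from 0 to 8.76. A call has exactly 10 rows; each row shifts and turns the commanded pose from where the row before left it; what a row does not reach is not made up. A row lasts 1/10 s, in which the tool goes at most 50 mm and 8.59 degrees, less where a joint would pass 70% of its speed; a pose out of reach is approached as far as the arm can. A call is refused whole if a number of a shift passes 5 or a number of a turn 8.59, either way. A call with a gripper value outside its range is refused whole. The fingers move at their own pace and stop on an object; "force" is the grip in N (left out, the last holds). Time passes only in rows, so rows that do not move let the fingers close, or fill a call up. It gives the time, the measured TCP pose, the force and the opening at its end, in the units of the state.
- get_state(): the state, without advancing time (a new reading comes with each control period).
- grab_frame(name): name is "scene" or "top" or "wrist"; returns the picture (400x640x3 uint8, blue, green, red); there is no depth.
- camera_info(name): a dict with "camera_matrix" (3x3 intrinsics, pixels), "world_from_camera" (4x4, takes a point from camera to world coordinates); the wrist camera has in their place "T_tool_cam" (4x4, takes a point from camera to tool coordinates, whose origin is the TCP and whose axes are the flange's). Camera axes: x right, y down, z forward; pixel columns grow to the right and rows downward; lengths in m; the calibration is good to about 2 mm. A picture is of the moment at which its call begins: read the wrist's pose just before it. camera_info takes no time and is no camera call.
- job_done(): hands the job in, once; it reports no verdict.
The state is a dict: "t": time; "q": joint angles; "qd": joint speeds; "joint_efforts": joint torques, N m; "eef_pos": TCP position; "ee_rot": TCP orientation; "force": force on the tool from outside, world axes, zero at the start; "moment": the same for the moment, N m; "width": finger opening in m.
Only numpy, scipy, OpenCV 4.12 (cv2) and the standard library are available. Lean on these libraries where they do the work, as an engineer would, in place of code of your own. Each camera call takes 0.05 s, during which the arm holds its last target.

## Working session

There is one attempt and no reset: what is moved stays moved. The work goes in short steps, Python scripts to look and compute and a tool call to move; the robot and the scene stay as the last step left them, time stands still between calls to the robot, and variables do not carry over. Pictures are saved under pics/ and viewed, and the job is handed in when it is done.

Besides the shell and the picture viewer there is one more tool, called after "Emit:" as name([rows], argument=value, ...), one row to a line, values as JSON. move_arm: Moves the arm, as the interface text tells. Its arguments: {"type":"object","properties":{"rows":{"type":"array"},"force":{"type":"number"}},"required":["rows"]}

```bash
mkdir -p pics
python3 - <<'E'
from station import *
import cv2
s=get_state();print(s)
for n in("scene","top"):
    cv2.imwrite(f"pics/{n}0.png",grab_frame(n));i=camera_info(n);print(n,i)
print(camera_info("wrist"))
E
```

```text
{'t': 0.0, 'q': array([-9.91912191e-01,  3.59376866e-01,  1.10348517e-02, -3.71497620e-04,
       -1.22412773e+00, -2.88078722e-01]), 'qd': array([ 0.00100314,  0.00091719,  0.00207211, -0.00030538,  0.00031353,
       -0.00198216]), 'joint_efforts': array([-8.73603381e-05, -5.82721031e+01,  2.93052417e+01,  6.99706078e+00,
        6.96653282e-03, -2.21646551e-04]), 'eef_pos': array([ 0.19336395, -0.64621053,  0.24761486]), 'ee_rot': array([ 3.13988897e+00, -1.40645190e-04, -2.85091364e+00]), 'force': array([-0.8229844 , -0.23300693, -0.71479511]), 'moment': array([ 0.01043179, -0.01395946, -0.00833315]), 'width': 0.0876660236567872}
scene {'camera_matrix': array([[466.08647302,   0.        , 318.71025022],
       [  0.        , 466.08647302, 197.06426063],
       [  0.        ,   0.        ,   1.        ]]), 'world_from_camera': array([[ 0.06079804,  0.74979854, -0.65886702,  1.30436754],
       [ 0.99807941, -0.05352269,  0.03118996,  0.00173491],
       [-0.01187814, -0.65949789, -0.75161256,  1.01389792],
       [ 0.        ,  0.        ,  0.        ,  1.        ]])}
top {'camera
[... 260 characters left out ...]
996215,  0.0066262 , -0.00563877,  0.01680268],
       [ 0.00502651, -0.08903757, -0.99601559,  1.36718102],
       [ 0.        ,  0.        ,  0.        ,  1.        ]])}
{'camera_matrix': array([[309.33644411,   0.        , 320.22367206],
       [  0.        , 309.33644411, 199.60635167],
       [  0.        ,   0.        ,   1.        ]]), 'T_tool_cam': array([[-2.72423008e-04, -9.69127519e-01, -2.46559888e-01,
         6.53269054e-02],
       [ 9.99999913e-01, -3.41922566e-04,  2.39063961e-04,
        -3.85022287e-04],
       [-3.15987853e-04, -2.46559802e-01,  9.69127527e-01,
        -1.35448894e-01],
       [ 0.00000000e+00,  0.00000000e+00,  0.00000000e+00,
         1.00000000e+00]])}
```

View pics/scene0.png

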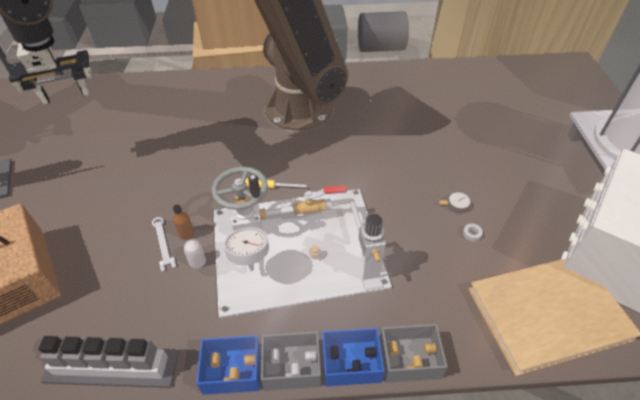

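View pics/top0.png

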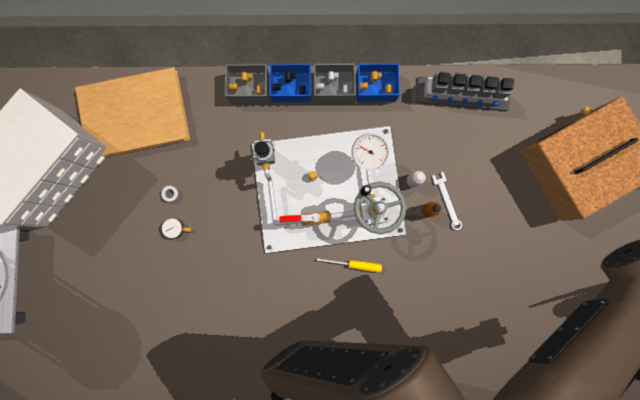

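Run:
```python
import cv2
a=cv2.imread("pics/top0.png")[110:280,230:450];cv2.imwrite("pics/top0c.png",cv2.resize(a,None,fx=3.5,fy=3.5,interpolation=cv2.INTER_CUBIC))
a=cv2.imread("pics/scene0.png")[120:310,190:410];cv2.imwrite("pics/scene0c.png",cv2.resize(a,None,fx=3,fy=3,interpolation=cv2.INTER_CUBIC))
```

```text
(no output)
```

View pics/top0c.png

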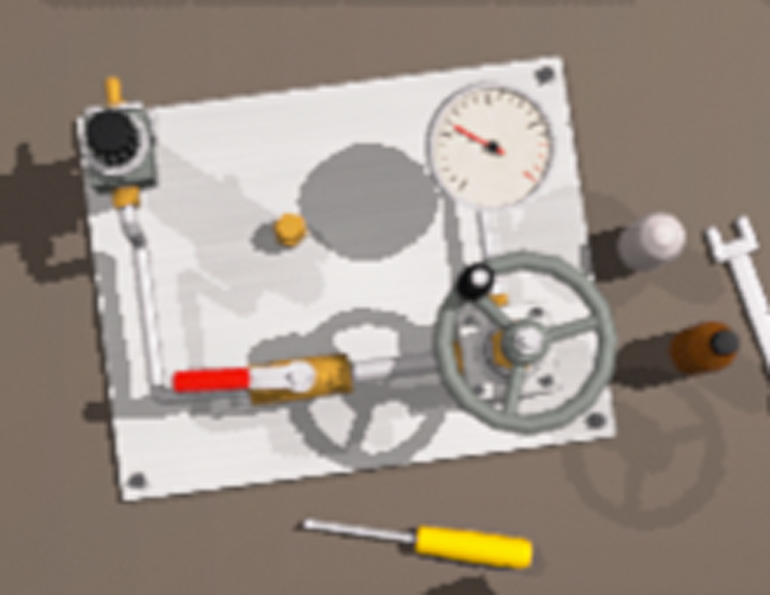

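View pics/scene0c.png

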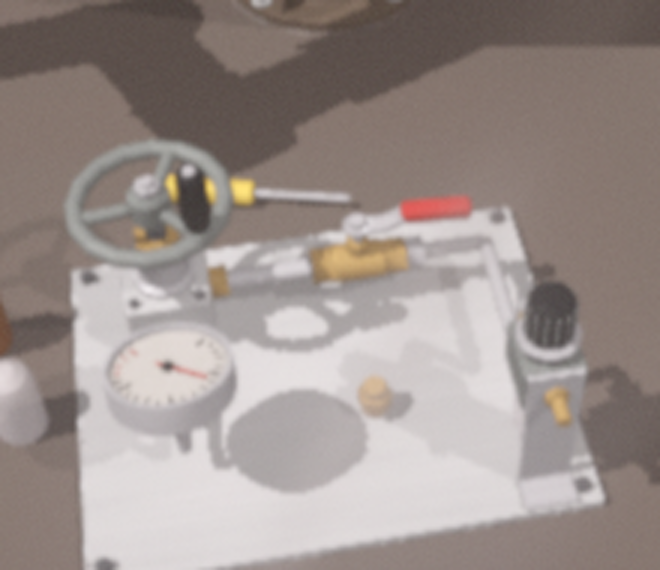

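```bash
cat > h.py <<'E'
from station import *
import cv2, numpy as np
def ray(n,p):
    i=camera_info(n);K=i["camera_matrix"];T=i["world_from_camera"]
    d=T[:3,:3]@np.linalg.solve(K,[p[0],p[1],1.]);return T[:3,3],d/np.linalg.norm(d)
def plane(n,p,z):
    o,d=ray(n,p);return o+d*(z-o[2])/d[2]
def tri(rs):
    A=sum(np.eye(3)-np.outer(d,d) for o,d in rs);b=sum((np.eye(3)-np.outer(d,d))@o for o,d in rs)
    x=np.linalg.solve(A,b);return x,[np.linalg.norm((np.eye(3)-np.outer(d,d))@(x-o))*1000 for o,d in rs]
def proj(n,X):
    i=camera_info(n);T=i["world_from_camera"];c=T[:3,:3].T@(np.array(X)-T[:3,3]);u=i["camera_matrix"]@c;return u[:2]/u[2]
E
python3 - <<'E'
from h import *
np.set_printoptions(precision=4,suppress=True)
t=lambda x,y:(x/3.5+230-.36,y/3.5+110-.36)
s=lambda x,y:(x/3+190-.33,y/3+120-.33)
for nm,a,b,z in(("hub",(526,336),(148,182),.198),("handletop",(482,276),(190,171),.248),("sleeve",(211,380),(436,208),.118),("pivot",(298,376),(357,222),.125)):
    print(nm,tri([ray("top",t(*a)),ray("scene",s(*b))]),plane("top",t(*a),z),plane("scene",s(*b),z))
c=[plane("top",t(*p),.012) for p in((78,118),(560,58),(615,436),(123,500))]
print(np.array(c)); 
ed=[c[0]-c[1],c[3]-c[2],c[1]-c[2],c[0]-c[3]]
for e in ed: print(np.linalg.norm(e),np.degrees(np.arctan2(e[1],e[0])))
E
```

```text
hub (array([ 0.5227, -0.1531,  0.1989]), [np.float64(0.3983824507823198), np.float64(0.39838245078234935)]) [ 0.5228 -0.1537  0.198 ] [ 0.5219 -0.1529  0.198 ]
handletop (array([ 0.5614, -0.114 ,  0.249 ]), [np.float64(2.058958501105223), np.float64(2.058958501105297)]) [ 0.5616 -0.1162  0.248 ] [ 0.5606 -0.1121  0.248 ]
sleeve (array([0.4961, 0.0819, 0.1201]), [np.float64(0.7480499976201245), np.float64(0.7480499976201385)]) [0.4962 0.0812 0.118 ] [0.4942 0.0828 0.118 ]
pivot (array([0.4992, 0.0136, 0.1109]), [np.float64(0.3066977822491364), np.float64(0.30669778224913763)]) [0.4985 0.0134 0.125 ] [0.5118 0.0137 0.125 ]
[[ 0.7273  0.2003  0.012 ]
 [ 0.7773 -0.2148  0.012 ]
 [ 0.4519 -0.2543  0.012 ]
 [ 0.4011  0.1608  0.012 ]]
0.41816792586515583 96.87345704480578
0.4182356813734357 96.96580059318461
0.3278545127392579 6.922767451784887
0.3285285313611019 6.910944372386006
```

```bash
cat > plan.py <<'E'
import numpy as np, json
def rows(start,wps,hand=0.0):
    """start/wps: (x,y,z,yawdeg) commanded; wps list one per row -> prints calls of 10"""
    cur=np.array(start,float); out=[]
    for w in wps:
        d=np.array(w,float)-cur
        dp=np.round(d[:3]*100,2); dy=round(float(d[3]),1)
        out.append({"delta_rot":[0,0,dy],"delta_pos":[float(v) for v in dp],"hand":hand})
        cur=cur+np.array([*dp/100,dy])
    while len(out)%10: out.append({"delta_rot":[0,0,0],"delta_pos":[0,0,0],"hand":hand})
    for i in range(0,len(out),10): print(json.dumps(out[i:i+10]))
    print("end cmd",np.round(cur,4)); return cur
def lin(a,b,n): 
    a=np.array(a,float);b=np.array(b,float);return [a+(b-a)*k/n for k in range(1,n+1)]
E
python3 - <<'E'
from plan import *
A=(.194,-.647,.249,-163.3);B=(.40,-.30,.33,-79);C=(.4575,.0805,.33,5);D=(.4575,.0805,.127,5)
rows(A,lin(A,B,15)+lin(B,C,15)+lin(C,D,9))
E
```

```text
[{"delta_rot": [0, 0, 5.6], "delta_pos": [1.37, 2.31, 0.54], "hand": 0.0}, {"delta_rot": [0, 0, 5.6], "delta_pos": [1.38, 2.32, 0.54], "hand": 0.0}, {"delta_rot": [0, 0, 5.7], "delta_pos": [1.37, 2.31, 0.54], "hand": 0.0}, {"delta_rot": [0, 0, 5.6], "delta_pos": [1.37, 2.31, 0.54], "hand": 0.0}, {"delta_rot": [0, 0, 5.6], "delta_pos": [1.38, 2.32, 0.54], "hand": 0.0}, {"delta_rot": [0, 0, 5.6], "delta_pos": [1.37, 2.31, 0.54], "hand": 0.0}, {"delta_rot": [0, 0, 5.6], "delta_pos": [1.37, 2.31, 0.54], "hand": 0.0}, {"delta_rot": [0, 0, 5.7], "delta_pos": [1.38, 2.32, 0.54], "hand": 0.0}, {"delta_rot": [0, 0, 5.6], "delta_pos": [1.37, 2.31, 0.54], "hand": 0.0}, {"delta_rot": [0, 0, 5.6], "delta_pos": [1.37, 2.31, 0.54], "hand": 0.0}]
[{"delta_rot": [0, 0, 5.6], "delta_pos": [1.38, 2.32, 0.54], "hand": 0.0}, {"delta_rot": [0, 0, 5.6], "delta_pos": [1.37, 2.31, 0.54], "hand": 0.0}, {"delta_rot": [0, 0, 5.7], "delta_pos": [1.37, 2.31, 0.54], "hand": 0.0}, {"delta_rot": [0, 0, 5.6], "delta_pos": [1.38, 2.32, 0.54], "hand": 0.0}, {"delta_rot": [0, 0, 5.6], "delta_pos": [1.37, 2.31, 0.54], "h
[... 1199 characters left out ...]
{"delta_rot": [0, 0, 0.0], "delta_pos": [-0.0, -0.0, -2.25], "hand": 0.0}, {"delta_rot": [0, 0, 0.0], "delta_pos": [-0.0, -0.0, -2.26], "hand": 0.0}, {"delta_rot": [0, 0, 0.0], "delta_pos": [-0.0, -0.0, -2.25], "hand": 0.0}, {"delta_rot": [0, 0, 0.0], "delta_pos": [-0.0, -0.0, -2.26], "hand": 0.0}, {"delta_rot": [0, 0, 0.0], "delta_pos": [-0.0, -0.0, -2.25], "hand": 0.0}, {"delta_rot": [0, 0, 0.0], "delta_pos": [-0.0, -0.0, -2.26], "hand": 0.0}, {"delta_rot": [0, 0, 0.0], "delta_pos": [-0.0, -0.0, -2.25], "hand": 0.0}, {"delta_rot": [0, 0, 0.0], "delta_pos": [-0.0, -0.0, -2.26], "hand": 0.0}, {"delta_rot": [0, 0, 0], "delta_pos": [0, 0, 0], "hand": 0.0}]
end cmd [0.4575 0.0805 0.127  5.    ]
```

Emit:
move_arm([
  {"delta_rot": [0, 0, 5.6], "delta_pos": [1.4, 2.3, 0.8], "hand": 0},
  {"delta_rot": [0, 0, 5.6], "delta_pos": [1.4, 2.3, 0.8], "hand": 0},
  {"delta_rot": [0, 0, 5.6], "delta_pos": [1.4, 2.3, 0.8], "hand": 0},
  {"delta_rot": [0, 0, 5.6], "delta_pos": [1.4, 2.3, 0.8], "hand": 0},
  {"delta_rot": [0, 0, 5.6], "delta_pos": [1.4, 2.3, 0.8], "hand": 0},
  {"delta_rot": [0, 0, 5.6], "delta_pos": [1.4, 2.3, 0.8], "hand": 0},
  {"delta_rot": [0, 0, 5.6], "delta_pos": [1.4, 2.3, 0.8], "hand": 0},
  {"delta_rot": [0, 0, 5.6], "delta_pos": [1.4, 2.3, 0.8], "hand": 0},
  {"delta_rot": [0, 0, 5.6], "delta_pos": [1.4, 2.3, 0.8], "hand": 0},
  {"delta_rot": [0, 0, 5.6], "delta_pos": [1.4, 2.3, 0.8], "hand": 0},
])

```text
t: 1.1
eef_pos: [0.3338, -0.4155, 0.3286]
ee_rot: [3.141, 0.0, -1.869]
force: [1.5, -0.5, 0.2]
width: 0.0133
```

```bash
python3 -c "
from station import *
s=get_state();print(s['t'],s['eef_pos'],s['ee_rot'],s['q'],s['qd'],s['width'],s['force'])"
```

```text
1.1 [ 0.33377805 -0.41548829  0.32857431] [ 3.14109469e+00  3.28369942e-04 -1.86946242e+00] [-5.26029846e-01  7.99901977e-02 -1.68061953e-01 -2.14200192e-04
 -1.32330335e+00  2.27416366e-01] [ 0.53629102 -0.2013107  -0.04737089  0.00095966 -0.15296273  0.43732443] 0.013257962985948682 [ 1.48575692 -0.51391428  0.23718524]
```

Emit:
move_arm([
  {"delta_rot": [0, 0, 5.6], "delta_pos": [0.6, 2.5, 0], "hand": 0},
  {"delta_rot": [0, 0, 5.6], "delta_pos": [0.6, 2.5, 0], "hand": 0},
  {"delta_rot": [0, 0, 5.6], "delta_pos": [0.6, 2.5, 0], "hand": 0},
  {"delta_rot": [0, 0, 5.6], "delta_pos": [0.6, 2.5, 0], "hand": 0},
  {"delta_rot": [0, 0, 5.6], "delta_pos": [0.6, 2.5, 0], "hand": 0},
  {"delta_rot": [0, 0, 5.6], "delta_pos": [0.6, 2.5, 0], "hand": 0},
  {"delta_rot": [0, 0, 5.6], "delta_pos": [0.6, 2.5, 0], "hand": 0},
  {"delta_rot": [0, 0, 5.6], "delta_pos": [0.6, 2.5, 0], "hand": 0},
  {"delta_rot": [0, 0, 5.6], "delta_pos": [0.6, 2.5, 0], "hand": 0},
  {"delta_rot": [0, 0, 5.6], "delta_pos": [0.6, 2.5, 0], "hand": 0},
])

```text
t: 2.1
eef_pos: [0.3933, -0.1656, 0.3284]
ee_rot: [3.141, 0.0, -0.892]
force: [0.3, 0.3, -0.4]
width: 0.0003
```

Emit:
move_arm([
  {"delta_rot": [0, 0, 5.6], "delta_pos": [0.6, 2.5, 0], "hand": 0},
  {"delta_rot": [0, 0, 5.6], "delta_pos": [0.6, 2.5, 0], "hand": 0},
  {"delta_rot": [0, 0, 5.6], "delta_pos": [0.6, 2.5, 0], "hand": 0},
  {"delta_rot": [0, 0, 5.6], "delta_pos": [0.6, 2.5, 0], "hand": 0},
  {"delta_rot": [0, 0, 5.6], "delta_pos": [0.6, 2.5, 0], "hand": 0},
  {"delta_rot": [0, 0, 5.6], "delta_pos": [0.6, 2.5, 0], "hand": 0},
  {"delta_rot": [0, 0, 5.6], "delta_pos": [0.6, 2.5, 0], "hand": 0},
  {"delta_rot": [0, 0, 5.6], "delta_pos": [0.6, 2.5, 0], "hand": 0},
  {"delta_rot": [0, 0, 5.6], "delta_pos": [0.6, 2.4, 0], "hand": 0},
  {"delta_rot": [0, 0, 5.6], "delta_pos": [0.6, 2.4, 0], "hand": 0},
])

```text
t: 3.1
eef_pos: [0.4534, 0.0824, 0.3284]
ee_rot: [-3.142, 0.0, 0.086]
force: [-0.2, -0.2, 0.8]
width: 0.0003
```

```bash
python3 -c "
from h import *
s=get_state();print(s['t'],s['eef_pos'],s['ee_rot'],s['q'],s['width'],s['force'])
cv2.imwrite('pics/w1.png',grab_frame('wrist'))"
```

```text
3.1 [0.45338073 0.08237194 0.32835879] [-3.14158088e+00  3.53846646e-04  8.55627684e-02] [ 6.08859754e-01 -4.97509874e-02 -3.00916631e-01 -1.93068338e-04
 -1.31993130e+00  1.04754730e+00] 0.00030156189227468924 [-0.16214034 -0.20667638  0.82723404]
```

View pics/w1.png

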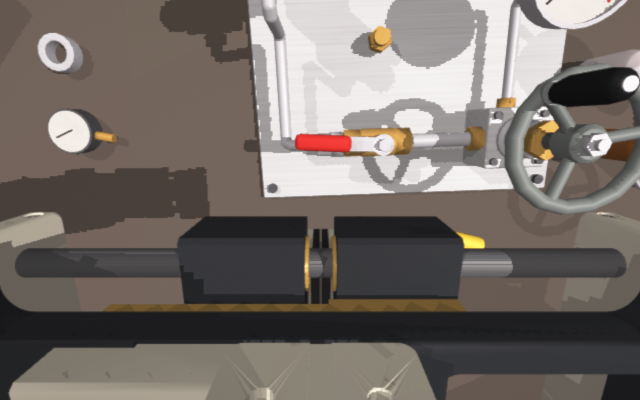

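```bash
cat >> h.py <<'E'
from scipy.spatial.transform import Rotation as Rn
def wray(s,p):
    i=camera_info("wrist");T=np.eye(4);T[:3,:3]=Rn.from_euler('xyz',s[1]).as_matrix();T[:3,3]=s[0];T=T@i["T_tool_cam"]
    d=T[:3,:3]@np.linalg.solve(i["camera_matrix"],[p[0],p[1],1.]);return T[:3,3],d/np.linalg.norm(d)
def wplane(s,p,z):
    o,d=wray(s,p);return o+d*(z-o[2])/d[2]
E
python3 - <<'E'
from h import *
np.set_printoptions(precision=4,suppress=True)
s=([0.45338,0.08237,0.32836],[-3.14158,3.5e-4,.08556])
for p,z in(((323,143),.122),((385,145),.125),((598,145),.198),((632,82),.248)):print(p,wplane(s,p,z))
t=lambda x,y:(x/3.5+230-.36,y/3.5+110-.36)
print(tri([ray("top",t(211,380)),wray(s,(323,143))]),tri([ray("top",t(526,336)),wray(s,(598,145))]),tri([ray("top",t(482,276)),wray(s,(632,82))]))
E
```

```text
(323, 143) [0.4969 0.0829 0.122 ]
(385, 145) [0.5007 0.016  0.125 ]
(598, 145) [ 0.5201 -0.1485  0.198 ]
(632, 82) [ 0.5618 -0.1138  0.248 ]
(array([0.4963, 0.0822, 0.1089]), [np.float64(0.6231527573864344), np.float64(0.6231527573863656)]) (array([ 0.5217, -0.1544,  0.1917]), [np.float64(1.610870933788091), np.float64(1.6108709337882094)]) (array([ 0.5621, -0.1165,  0.2451]), [np.float64(0.22617662890884727), np.float64(0.22617662890896315)])
```

Emit:
move_arm([
  {"delta_rot": [0, 0, 0], "delta_pos": [0, 0, -2.2], "hand": 0},
  {"delta_rot": [0, 0, 0], "delta_pos": [0, 0, -2.2], "hand": 0},
  {"delta_rot": [0, 0, 0], "delta_pos": [0, 0, -2.2], "hand": 0},
  {"delta_rot": [0, 0, 0], "delta_pos": [0, 0, -2.2], "hand": 0},
  {"delta_rot": [0, 0, 0], "delta_pos": [0, 0, -2.2], "hand": 0},
  {"delta_rot": [0, 0, 0], "delta_pos": [0, 0, -2.2], "hand": 0},
  {"delta_rot": [0, 0, 0], "delta_pos": [0, 0, -2.2], "hand": 0},
  {"delta_rot": [0, 0, 0], "delta_pos": [0, 0, -2.2], "hand": 0},
  {"delta_rot": [0, 0, 0], "delta_pos": [0, 0, -2.6], "hand": 0},
  {"delta_rot": [0, 0, 0], "delta_pos": [0, 0, 0], "hand": 0},
])

```text
t: 4.15
eef_pos: [0.4513, 0.0801, 0.1237]
ee_rot: [3.139, 0.006, 0.08]
force: [-0.5, -0.9, 0.3]
width: 0.0004
```

Run:
```python
from plan import *
C=np.array([.502,.0155]);w=[]
a=(.454,.081,.127,4.7)
for ph in np.linspace(94.7,9,26):
    p=np.radians(ph);u=np.array([np.cos(p),np.sin(p)]);t=np.array([np.sin(p),-np.cos(p)])
    w.append([*(C+.069*u-.0185*t),.127,ph-90])
rows(a,lin(a,w[0],4)+w[1:])
```

```text
[{"delta_rot": [0, 0, 0.0], "delta_pos": [0.6, 0.04, 0.0], "hand": 0.0}, {"delta_rot": [0, 0, 0.0], "delta_pos": [0.6, 0.05, 0.0], "hand": 0.0}, {"delta_rot": [0, 0, 0.0], "delta_pos": [0.59, 0.04, 0.0], "hand": 0.0}, {"delta_rot": [0, 0, 0.0], "delta_pos": [0.6, 0.05, 0.0], "hand": 0.0}, {"delta_rot": [0, 0, -3.4], "delta_pos": [0.41, 0.13, 0.0], "hand": 0.0}, {"delta_rot": [0, 0, -3.5], "delta_pos": [0.41, 0.1, 0.0], "hand": 0.0}, {"delta_rot": [0, 0, -3.4], "delta_pos": [0.42, 0.09, 0.0], "hand": 0.0}, {"delta_rot": [0, 0, -3.4], "delta_pos": [0.42, 0.05, 0.0], "hand": 0.0}, {"delta_rot": [0, 0, -3.4], "delta_pos": [0.43, 0.04, 0.0], "hand": 0.0}, {"delta_rot": [0, 0, -3.5], "delta_pos": [0.43, 0.0, 0.0], "hand": 0.0}]
[{"delta_rot": [0, 0, -3.4], "delta_pos": [0.42, -0.02, 0.0], "hand": 0.0}, {"delta_rot": [0, 0, -3.4], "delta_pos": [0.43, -0.04, 0.0], "hand": 0.0}, {"delta_rot": [0, 0, -3.5], "delta_pos": [0.42, -0.07, 0.0], "hand": 0.0}, {"delta_rot": [0, 0, -3.4], "delta_pos": [0.42, -0.1, 0.0], "hand": 0.0}, {"delta_rot": [0, 0, -3.4], "delta_pos": [0.41, -0.12, 0.0], "hand":
[... 472 characters left out ...]
0, 0, -3.4], "delta_pos": [0.33, -0.28, 0.0], "hand": 0.0}, {"delta_rot": [0, 0, -3.4], "delta_pos": [0.31, -0.3, 0.0], "hand": 0.0}, {"delta_rot": [0, 0, -3.5], "delta_pos": [0.29, -0.31, 0.0], "hand": 0.0}, {"delta_rot": [0, 0, -3.4], "delta_pos": [0.27, -0.33, 0.0], "hand": 0.0}, {"delta_rot": [0, 0, -3.4], "delta_pos": [0.25, -0.35, 0.0], "hand": 0.0}, {"delta_rot": [0, 0, -3.4], "delta_pos": [0.23, -0.36, 0.0], "hand": 0.0}, {"delta_rot": [0, 0, -3.5], "delta_pos": [0.21, -0.37, 0.0], "hand": 0.0}, {"delta_rot": [0, 0, -3.4], "delta_pos": [0.19, -0.38, 0.0], "hand": 0.0}, {"delta_rot": [0, 0, 0], "delta_pos": [0, 0, 0], "hand": 0.0}]
end cmd [ 5.673e-01  4.460e-02  1.270e-01 -8.100e+01]
```

Emit:
move_arm([
  {"delta_rot": [0, 0, 0], "delta_pos": [0.6, 0, 0], "hand": 0},
  {"delta_rot": [0, 0, 0], "delta_pos": [0.6, 0, 0], "hand": 0},
  {"delta_rot": [0, 0, 0], "delta_pos": [0.6, 0.1, 0], "hand": 0},
  {"delta_rot": [0, 0, 0], "delta_pos": [0.6, 0.1, 0], "hand": 0},
  {"delta_rot": [0, 0, -3.4], "delta_pos": [0.4, 0.1, 0], "hand": 0},
  {"delta_rot": [0, 0, -3.4], "delta_pos": [0.4, 0.1, 0], "hand": 0},
  {"delta_rot": [0, 0, -3.4], "delta_pos": [0.4, 0.1, 0], "hand": 0},
  {"delta_rot": [0, 0, -3.4], "delta_pos": [0.4, 0.05, 0], "hand": 0},
  {"delta_rot": [0, 0, -3.4], "delta_pos": [0.45, 0.05, 0], "hand": 0},
  {"delta_rot": [0, 0, -3.4], "delta_pos": [0.45, 0, 0], "hand": 0},
])

```text
t: 5.15
eef_pos: [0.502, 0.087, 0.1267]
ee_rot: [3.141, 0.001, -0.278]
force: [-4.4, -0.7, 3.2]
width: 0.0006
```

Emit:
move_arm([
  {"delta_rot": [0, 0, -3.4], "delta_pos": [0.42, 0, 0], "hand": 0},
  {"delta_rot": [0, 0, -3.4], "delta_pos": [0.42, -0.05, 0], "hand": 0},
  {"delta_rot": [0, 0, -3.4], "delta_pos": [0.42, -0.08, 0], "hand": 0},
  {"delta_rot": [0, 0, -3.4], "delta_pos": [0.42, -0.1, 0], "hand": 0},
  {"delta_rot": [0, 0, -3.4], "delta_pos": [0.41, -0.12, 0], "hand": 0},
  {"delta_rot": [0, 0, -3.4], "delta_pos": [0.4, -0.14, 0], "hand": 0},
  {"delta_rot": [0, 0, -3.4], "delta_pos": [0.4, -0.17, 0], "hand": 0},
  {"delta_rot": [0, 0, -3.4], "delta_pos": [0.38, -0.19, 0], "hand": 0},
  {"delta_rot": [0, 0, -3.4], "delta_pos": [0.37, -0.21, 0], "hand": 0},
  {"delta_rot": [0, 0, -3.4], "delta_pos": [0.36, -0.24, 0], "hand": 0},
])

```text
t: 6.15
eef_pos: [0.5418, 0.074, 0.1265]
ee_rot: [3.14, 0.001, -0.871]
force: [-4.7, 1.0, 1.2]
width: 0.0004
```

```bash
python3 -c "
from h import *
s=get_state();print(s['t'],s['eef_pos'],s['ee_rot'],s['q'],s['width'],s['force'])
cv2.imwrite('pics/w2.png',grab_frame('wrist'))"
```

```text
6.15 [0.54178049 0.07404256 0.12645165] [ 3.13976000e+00  1.23542394e-03 -8.71233304e-01] [ 0.4936232   0.26401932 -0.4310358  -0.0010848  -0.87778805  0.20663483] 0.0003705407713154895 [-4.69676346  0.96107354  1.23688187]
```

View pics/w2.png

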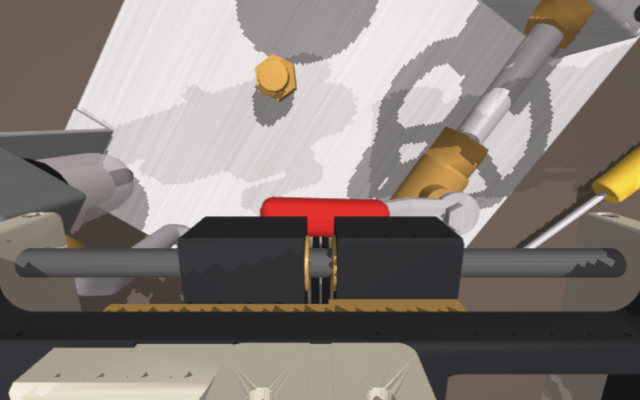

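Emit:
move_arm([
  {"delta_rot": [0, 0, -3.4], "delta_pos": [0.34, -0.25, 0], "hand": 0},
  {"delta_rot": [0, 0, -3.4], "delta_pos": [0.33, -0.28, 0], "hand": 0},
  {"delta_rot": [0, 0, -3.4], "delta_pos": [0.31, -0.3, 0], "hand": 0},
  {"delta_rot": [0, 0, -3.4], "delta_pos": [0.29, -0.31, 0], "hand": 0},
  {"delta_rot": [0, 0, -3.4], "delta_pos": [0.27, -0.33, 0], "hand": 0},
  {"delta_rot": [0, 0, -3.4], "delta_pos": [0.25, -0.35, 0], "hand": 0},
  {"delta_rot": [0, 0, -3.4], "delta_pos": [0.23, -0.36, 0], "hand": 0},
  {"delta_rot": [0, 0, -3.4], "delta_pos": [0.21, -0.37, 0], "hand": 0},
  {"delta_rot": [0, 0, -3.4], "delta_pos": [0.19, -0.38, 0], "hand": 0},
  {"delta_rot": [0, 0, 0], "delta_pos": [0, 0, 0], "hand": 0},
])

```text
t: 7.2
eef_pos: [0.5669, 0.045, 0.1266]
ee_rot: [3.142, 0.0, -1.403]
force: [-1.3, 1.6, -0.8]
width: 0.0001
```

Emit:
move_arm([
  {"delta_rot": [0, 0, -1], "delta_pos": [0, -0.1, 0], "hand": 0},
  {"delta_rot": [0, 0, -1], "delta_pos": [0.05, -0.1, 0], "hand": 0},
  {"delta_rot": [0, 0, 0], "delta_pos": [0, -0.1, 0], "hand": 0},
  {"delta_rot": [0, 0, 0], "delta_pos": [0, 0, 0], "hand": 0},
  {"delta_rot": [0, 0, 0], "delta_pos": [0, 0, 0], "hand": 0},
  {"delta_rot": [0, 0, 0], "delta_pos": [0, 0, 0], "hand": 0},
  {"delta_rot": [0, 0, 0], "delta_pos": [0, 0, 0], "hand": 0},
  {"delta_rot": [0, 0, 0], "delta_pos": [0, 0, 0], "hand": 0},
  {"delta_rot": [0, 0, 0], "delta_pos": [0, 0, 0], "hand": 0},
  {"delta_rot": [0, 0, 0], "delta_pos": [0, 0, 0], "hand": 0},
])

```text
t: 8.2
eef_pos: [0.5678, 0.0429, 0.1267]
ee_rot: [-3.14, 0.001, -1.436]
force: [1.1, 6.4, -2.0]
width: 0.0003
```

Emit:
move_arm([
  {"delta_rot": [0, 0, 0], "delta_pos": [0, -0.1, 0], "hand": 0},
  {"delta_rot": [0, 0, 0], "delta_pos": [0, -0.1, 0], "hand": 0},
  {"delta_rot": [0, 0, 0], "delta_pos": [0, 0, 0], "hand": 0},
  {"delta_rot": [0, 0, 0], "delta_pos": [0, 0, 0], "hand": 0},
  {"delta_rot": [0, 0, 0], "delta_pos": [0, 0, 0], "hand": 0},
  {"delta_rot": [0, 0, 0], "delta_pos": [0, 0, 0], "hand": 0},
  {"delta_rot": [0, 0, 0], "delta_pos": [0, 0, 0], "hand": 0},
  {"delta_rot": [0, 0, 0], "delta_pos": [0, 0, 0], "hand": 0},
  {"delta_rot": [0, 0, 0], "delta_pos": [0, 0, 0], "hand": 0},
  {"delta_rot": [0, 0, 0], "delta_pos": [0, 0, 0], "hand": 0},
])

```text
t: 9.2
eef_pos: [0.5679, 0.0427, 0.1267]
ee_rot: [-3.139, 0.003, -1.436]
force: [-1.5, 14.3, -2.1]
width: 0.0006
```

```bash
python3 -c "
from h import *
s=get_state();print(s['t'],s['eef_pos'],s['ee_rot'],s['q'],s['width'],s['force'])
cv2.imwrite('pics/w3.png',grab_frame('wrist'))"
```

```text
9.2 [0.56787929 0.04266394 0.12672488] [-3.1390685   0.00323112 -1.43616377] [ 0.41690757  0.29507263 -0.38400268 -0.00309273 -0.8883991  -0.28033263] 0.0005787371330039145 [-1.46044555 14.3202232  -2.12609299]
```

View pics/w3.png

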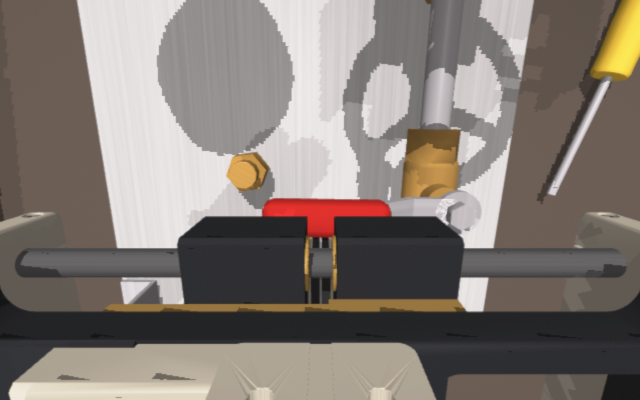

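Emit:
move_arm([
  {"delta_rot": [0, 0, 0], "delta_pos": [0, 1.5, 0], "hand": 0},
  {"delta_rot": [0, 0, 0], "delta_pos": [0, 1.5, 0], "hand": 0},
  {"delta_rot": [0, 0, 0], "delta_pos": [0, 0, 2.8], "hand": 0},
  {"delta_rot": [0, 0, 0], "delta_pos": [0, 0, 2.8], "hand": 0},
  {"delta_rot": [0, 0, 0], "delta_pos": [0, 0, 2.8], "hand": 0},
  {"delta_rot": [0, 0, 0], "delta_pos": [0, 0, 2.8], "hand": 0},
  {"delta_rot": [0, 0, 0], "delta_pos": [0, 0, 2.8], "hand": 0},
  {"delta_rot": [0, 0, 0], "delta_pos": [0, 0, 2.8], "hand": 0},
  {"delta_rot": [0, 0, 0], "delta_pos": [0, 0, 2.8], "hand": 0},
  {"delta_rot": [0, 0, 0], "delta_pos": [0, 0, 2.7], "hand": 0},
])

```text
t: 10.25
eef_pos: [0.5671, 0.0703, 0.3512]
ee_rot: [-3.141, -0.001, -1.437]
force: [0.3, 0.2, -0.8]
width: 0.0006
```

Emit:
move_arm([
  {"delta_rot": [0, 0, 6], "delta_pos": [-0.5, -2.6, 0], "hand": 0},
  {"delta_rot": [0, 0, 6], "delta_pos": [-0.5, -2.6, 0], "hand": 0},
  {"delta_rot": [0, 0, 6], "delta_pos": [-0.5, -2.6, 0], "hand": 0},
  {"delta_rot": [0, 0, 6], "delta_pos": [-0.5, -2.6, 0], "hand": 0},
  {"delta_rot": [0, 0, 6], "delta_pos": [-0.5, -2.6, 0], "hand": 0},
  {"delta_rot": [0, 0, 6.3], "delta_pos": [-0.5, -2.6, 0], "hand": 0},
  {"delta_rot": [0, 0, 0], "delta_pos": [0, 0, 0], "hand": 0},
  {"delta_rot": [0, 0, 0], "delta_pos": [0, 0, 0], "hand": 0},
  {"delta_rot": [0, 0, 0], "delta_pos": [0, 0, 0], "hand": 0},
  {"delta_rot": [0, 0, 0], "delta_pos": [0, 0, 0], "hand": 0},
])

```text
t: 11.25
eef_pos: [0.5374, -0.0852, 0.3495]
ee_rot: [3.141, -0.0, -0.803]
force: [0.4, -1.0, 0.4]
width: 0.0001
```

```bash
python3 -c "
from h import *
s=get_state();print(s['t'],s['eef_pos'],s['ee_rot'],s['q'],s['width'],s['force'])
cv2.imwrite('pics/w4.png',grab_frame('wrist'));a=grab_frame('scene')[140:280,200:400];cv2.imwrite('pics/s4.png',cv2.resize(a,None,fx=3.5,fy=3.5))"
```

```text
11.25 [ 0.53739748 -0.08520228  0.34951795] [ 3.14140886e+00 -2.17731712e-05 -8.03247460e-01] [ 2.03088058e-01  9.13948307e-02 -1.09154334e-01  1.19101032e-04
 -1.37039080e+00  5.64437090e-01] 0.00012992112246124938 [ 0.38876303 -0.98624112  0.36655298]
```

View pics/w4.png

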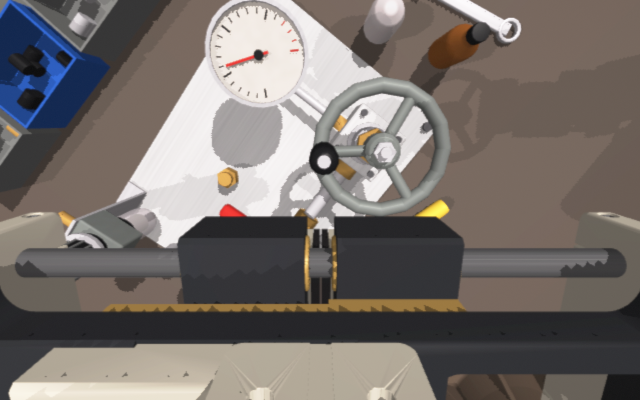

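View pics/s4.png

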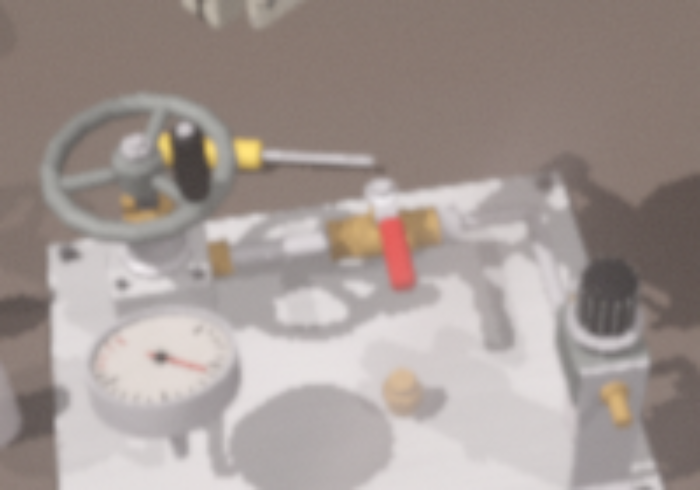

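Run:
```python
from h import *
np.set_printoptions(precision=4,suppress=True)
a=cv2.imread("pics/w4.png")[70:230,290:470];cv2.imwrite("pics/w4c.png",cv2.resize(a,None,fx=4,fy=3.75*4/3.75,interpolation=cv2.INTER_CUBIC)[:600])
s=([0.53740,-0.08520,0.34952],[3.14141,0,-.80325])
h=wplane(s,(383,151),.198);g=wplane(s,(324,161),.248);print(h,g,np.linalg.norm((g-h)[:2]),np.degrees(np.arctan2(g[1]-h[1],g[0]-h[0])))
```

```text
[ 0.5237 -0.1536  0.198 ] [ 0.5611 -0.1134  0.248 ] 0.05491551332939728 47.073735680751405
```

View pics/w4c.png

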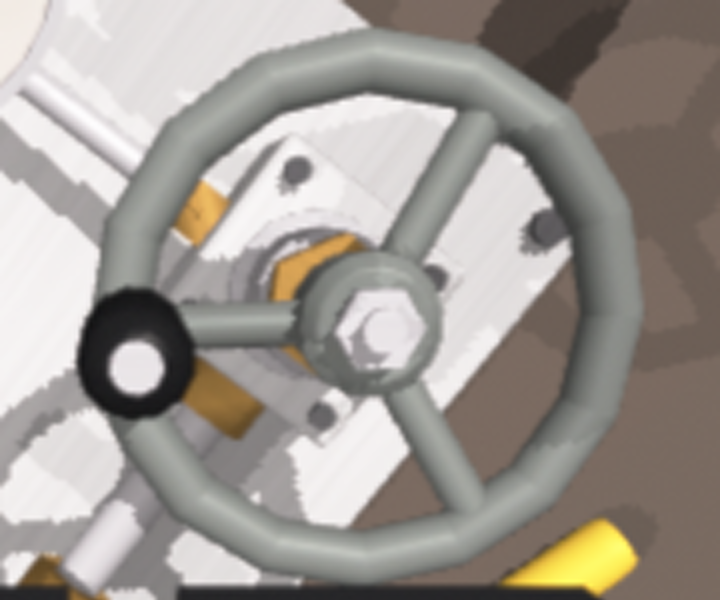

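```bash
cat > wp.py <<'E'
from plan import *
H=np.array([.523,-.154])
def P(th,yo=0,gap=.022):
    p=np.radians(th);u=np.array([np.cos(p),np.sin(p)]);t=np.array([np.sin(p),-np.cos(p)])
    return np.array([*(H+.058*u-gap*t),.222,th-90+yo])
E
python3 - <<'E'
from wp import *
a=(.5377,-.0863,.350,-46.0)
b=(.5377,-.0863,.222,-46.0)
w=lin(a,b,6)+lin(b,P(45.5),4)
w+=[P(45.5-6*k) for k in range(1,31)]
e=rows(a,w)
E
```

```text
[{"delta_rot": [0, 0, 0.0], "delta_pos": [0.0, 0.0, -2.13], "hand": 0.0}, {"delta_rot": [0, 0, 0.0], "delta_pos": [0.0, 0.0, -2.14], "hand": 0.0}, {"delta_rot": [0, 0, 0.0], "delta_pos": [0.0, 0.0, -2.13], "hand": 0.0}, {"delta_rot": [0, 0, 0.0], "delta_pos": [0.0, 0.0, -2.13], "hand": 0.0}, {"delta_rot": [0, 0, 0.0], "delta_pos": [0.0, 0.0, -2.14], "hand": 0.0}, {"delta_rot": [0, 0, 0.0], "delta_pos": [0.0, 0.0, -2.13], "hand": 0.0}, {"delta_rot": [0, 0, 0.4], "delta_pos": [0.26, -0.27, -0.0], "hand": 0.0}, {"delta_rot": [0, 0, 0.4], "delta_pos": [0.25, -0.28, -0.0], "hand": 0.0}, {"delta_rot": [0, 0, 0.3], "delta_pos": [0.26, -0.27, -0.0], "hand": 0.0}, {"delta_rot": [0, 0, 0.4], "delta_pos": [0.26, -0.27, -0.0], "hand": 0.0}]
[{"delta_rot": [0, 0, -6.0], "delta_pos": [0.58, -0.29, -0.0], "hand": 0.0}, {"delta_rot": [0, 0, -6.0], "delta_pos": [0.54, -0.35, -0.0], "hand": 0.0}, {"delta_rot": [0, 0, -6.0], "delta_pos": [0.51, -0.41, -0.0], "hand": 0.0}, {"delta_rot": [0, 0, -6.0], "delta_pos": [0.46, -0.46, -0.0], "hand": 0.0}, {"delta_rot": [0, 0, -6.0], "delta_pos": [0.41, -0.5, -0
[... 1286 characters left out ...]
[-0.58, -0.29, -0.0], "hand": 0.0}, {"delta_rot": [0, 0, -6.0], "delta_pos": [-0.61, -0.24, -0.0], "hand": 0.0}, {"delta_rot": [0, 0, -6.0], "delta_pos": [-0.62, -0.17, -0.0], "hand": 0.0}, {"delta_rot": [0, 0, -6.0], "delta_pos": [-0.64, -0.11, -0.0], "hand": 0.0}, {"delta_rot": [0, 0, -6.0], "delta_pos": [-0.65, -0.03, -0.0], "hand": 0.0}, {"delta_rot": [0, 0, -6.0], "delta_pos": [-0.65, 0.03, -0.0], "hand": 0.0}, {"delta_rot": [0, 0, -6.0], "delta_pos": [-0.64, 0.1, -0.0], "hand": 0.0}, {"delta_rot": [0, 0, -6.0], "delta_pos": [-0.63, 0.16, -0.0], "hand": 0.0}, {"delta_rot": [0, 0, -6.0], "delta_pos": [-0.61, 0.23, -0.0], "hand": 0.0}]
end cmd [ 4.980e-01 -2.108e-01  2.220e-01 -2.245e+02]
```

Emit:
move_arm([
  {"delta_rot": [0, 0, 0], "delta_pos": [0, 0, -2.2], "hand": 0},
  {"delta_rot": [0, 0, 0], "delta_pos": [0, 0, -2.2], "hand": 0},
  {"delta_rot": [0, 0, 0], "delta_pos": [0, 0, -2.2], "hand": 0},
  {"delta_rot": [0, 0, 0], "delta_pos": [0, 0, -2.2], "hand": 0},
  {"delta_rot": [0, 0, 0], "delta_pos": [0, 0, -2.2], "hand": 0},
  {"delta_rot": [0, 0, 0], "delta_pos": [0, 0, -1.8], "hand": 0},
  {"delta_rot": [0, 0, 0.5], "delta_pos": [0.25, -0.25, 0], "hand": 0},
  {"delta_rot": [0, 0, 0.5], "delta_pos": [0.25, -0.25, 0], "hand": 0},
  {"delta_rot": [0, 0, 0.5], "delta_pos": [0.25, -0.3, 0], "hand": 0},
  {"delta_rot": [0, 0, 0], "delta_pos": [0.28, -0.3, 0], "hand": 0},
])

```text
t: 12.35
eef_pos: [0.5477, -0.0969, 0.2226]
ee_rot: [-3.141, 0.0, -0.777]
force: [-4.6, 2.8, 3.0]
width: 0.0004
```

```bash
python3 -c "
from h import *
s=get_state();print(s['t'],s['eef_pos'],s['ee_rot'],s['q'],s['width'],s['force'])
cv2.imwrite('pics/w5.png',grab_frame('wrist'))"
```

```text
12.35 [ 0.54768114 -0.09689368  0.22259944] [-3.14089428e+00  1.09190880e-04 -7.76926944e-01] [ 1.76636704e-01  1.83060713e-01 -2.90947132e-01 -5.54511226e-04
 -1.09628223e+00  6.17485875e-01] 0.0004060357496019734 [-4.59158832  2.75295441  3.04298032]
```

View pics/w5.png

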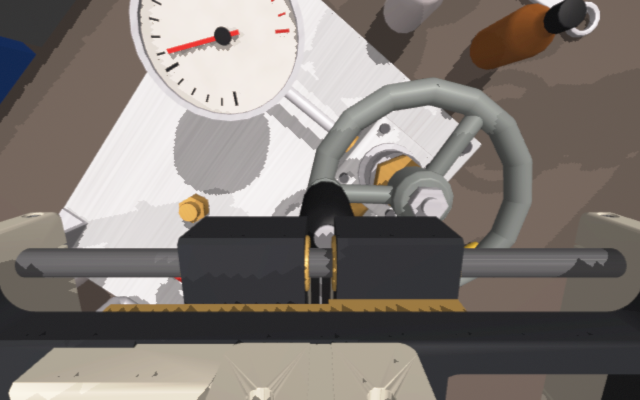

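Emit:
move_arm([
  {"delta_rot": [0, 0, -6], "delta_pos": [0.58, -0.29, 0], "hand": 0},
  {"delta_rot": [0, 0, -6], "delta_pos": [0.54, -0.35, 0], "hand": 0},
  {"delta_rot": [0, 0, -6], "delta_pos": [0.51, -0.41, 0], "hand": 0},
  {"delta_rot": [0, 0, -6], "delta_pos": [0.46, -0.46, 0], "hand": 0},
  {"delta_rot": [0, 0, -6], "delta_pos": [0.41, -0.5, 0], "hand": 0},
  {"delta_rot": [0, 0, -6], "delta_pos": [0.36, -0.54, 0], "hand": 0},
  {"delta_rot": [0, 0, -6], "delta_pos": [0.29, -0.58, 0], "hand": 0},
  {"delta_rot": [0, 0, -6], "delta_pos": [0.24, -0.61, 0], "hand": 0},
  {"delta_rot": [0, 0, -6], "delta_pos": [0.17, -0.62, 0], "hand": 0},
  {"delta_rot": [0, 0, -6], "delta_pos": [0.11, -0.64, 0], "hand": 0},
])

```text
t: 13.4
eef_pos: [0.5854, -0.1464, 0.2224]
ee_rot: [-3.139, 0.002, -1.829]
force: [1.0, 5.6, 2.7]
width: 0.0002
```

```bash
python3 -c "
from h import *
s=get_state();print(s['t'],s['eef_pos'],s['ee_rot'],s['q'],s['width'],s['force'])
cv2.imwrite('pics/w6.png',grab_frame('wrist'))"
```

```text
13.4 [ 0.58543887 -0.14644323  0.22244718] [-3.13920760e+00  1.79807147e-03 -1.82868218e+00] [ 7.77539870e-02  2.58775183e-01 -1.91362324e-01 -1.01447268e-03
 -1.11781481e+00 -3.35199300e-01] 0.00024842254654602706 [1.01292439 5.55357212 2.67068042]
```

View pics/w6.png

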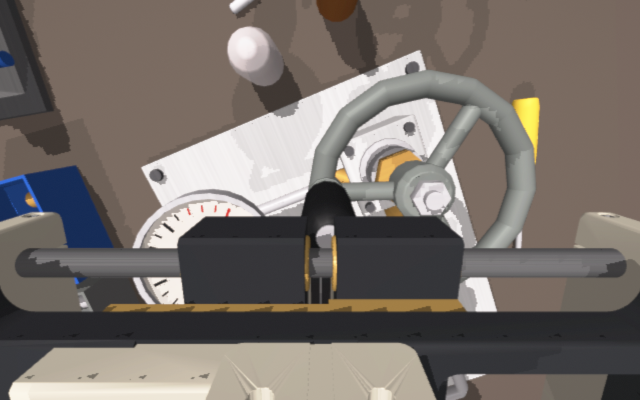

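Emit:
move_arm([
  {"delta_rot": [0, 0, -6], "delta_pos": [0.03, -0.65, 0], "hand": 0},
  {"delta_rot": [0, 0, -6], "delta_pos": [-0.03, -0.65, 0], "hand": 0},
  {"delta_rot": [0, 0, -6], "delta_pos": [-0.1, -0.64, 0], "hand": 0},
  {"delta_rot": [0, 0, -6], "delta_pos": [-0.16, -0.63, 0], "hand": 0},
  {"delta_rot": [0, 0, -6], "delta_pos": [-0.23, -0.61, 0], "hand": 0},
  {"delta_rot": [0, 0, -6], "delta_pos": [-0.29, -0.58, 0], "hand": 0},
  {"delta_rot": [0, 0, -6], "delta_pos": [-0.35, -0.54, 0], "hand": 0},
  {"delta_rot": [0, 0, -6], "delta_pos": [-0.41, -0.51, 0], "hand": 0},
  {"delta_rot": [0, 0, -6], "delta_pos": [-0.46, -0.46, 0], "hand": 0},
  {"delta_rot": [0, 0, -6], "delta_pos": [-0.5, -0.41, 0], "hand": 0},
])

```text
t: 14.45
eef_pos: [0.5611, -0.2036, 0.2226]
ee_rot: [-3.14, 0.004, -2.874]
force: [4.7, 3.2, -0.3]
width: 0.0007
```

Emit:
move_arm([
  {"delta_rot": [0, 0, -6], "delta_pos": [-0.54, -0.36, 0], "hand": 0},
  {"delta_rot": [0, 0, -6], "delta_pos": [-0.58, -0.29, 0], "hand": 0},
  {"delta_rot": [0, 0, -6], "delta_pos": [-0.61, -0.24, 0], "hand": 0},
  {"delta_rot": [0, 0, -6], "delta_pos": [-0.62, -0.17, 0], "hand": 0},
  {"delta_rot": [0, 0, -6], "delta_pos": [-0.64, -0.11, 0], "hand": 0},
  {"delta_rot": [0, 0, -6], "delta_pos": [-0.65, -0.03, 0], "hand": 0},
  {"delta_rot": [0, 0, -6], "delta_pos": [-0.65, 0.03, 0], "hand": 0},
  {"delta_rot": [0, 0, -6], "delta_pos": [-0.64, 0.1, 0], "hand": 0},
  {"delta_rot": [0, 0, -6], "delta_pos": [-0.63, 0.16, 0], "hand": 0},
  {"delta_rot": [0, 0, -6], "delta_pos": [-0.61, 0.23, 0], "hand": 0},
])

```text
t: 15.45
eef_pos: [0.4987, -0.2116, 0.2226]
ee_rot: [3.141, 0.004, 2.362]
force: [2.3, -4.4, -2.0]
width: 0.0005
```

```bash
python3 -c "
from h import *
s=get_state();print(s['t'],s['eef_pos'],s['ee_rot'],s['q'],s['width'],s['force'])
cv2.imwrite('pics/w7.png',grab_frame('wrist'))"
```

```text
15.45 [ 0.49866341 -0.211611    0.22256702] [3.14073985 0.00363358 2.36203495] [-3.81268597e-02  1.57150972e-01 -3.24432453e-01  2.06268786e-03
 -1.08595806e+00 -2.31318400e+00] 0.00045414000774640124 [ 2.32603793 -4.39784866 -1.99543979]
```

View pics/w7.png

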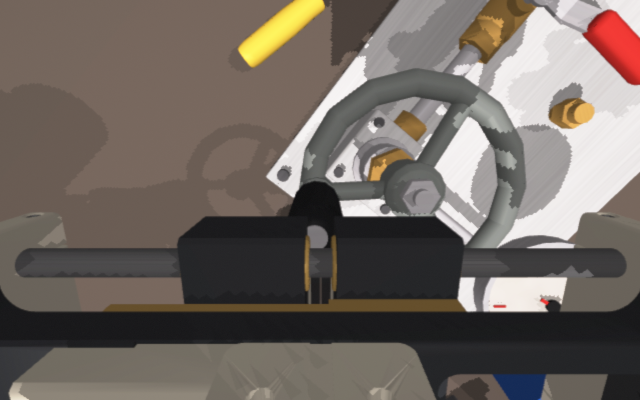

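Emit:
move_arm([
  {"delta_rot": [0, 0, 0], "delta_pos": [0.8, -0.8, 0], "hand": 0},
  {"delta_rot": [0, 0, 0], "delta_pos": [0.8, -0.8, 0], "hand": 0},
  {"delta_rot": [0, 0, 0], "delta_pos": [0.8, -0.8, 0], "hand": 0},
  {"delta_rot": [0, 0, 8.2], "delta_pos": [0, 0, 0], "hand": 0},
  {"delta_rot": [0, 0, 8.2], "delta_pos": [0, 0, 0], "hand": 0},
  {"delta_rot": [0, 0, 8.2], "delta_pos": [0, 0, 0], "hand": 0},
  {"delta_rot": [0, 0, 8.2], "delta_pos": [0, 0, 0], "hand": 0},
  {"delta_rot": [0, 0, 8.2], "delta_pos": [0, 0, 0], "hand": 0},
  {"delta_rot": [0, 0, 8.2], "delta_pos": [0, 0, 0], "hand": 0},
  {"delta_rot": [0, 0, 8.2], "delta_pos": [0, 0, 0], "hand": 0},
])

```text
t: 16.5
eef_pos: [0.5222, -0.2352, 0.2211]
ee_rot: [3.141, -0.001, -2.91]
force: [0.3, 0.2, -0.8]
width: 0.0007
```

Emit:
move_arm([
  {"delta_rot": [0, 0, 8.2], "delta_pos": [0, 0, 0], "hand": 0},
  {"delta_rot": [0, 0, 8.2], "delta_pos": [0, 0, 0], "hand": 0},
  {"delta_rot": [0, 0, 8.2], "delta_pos": [0, 0, 0], "hand": 0},
  {"delta_rot": [0, 0, 8.2], "delta_pos": [0, 0, 0], "hand": 0},
  {"delta_rot": [0, 0, 8.2], "delta_pos": [0, 0, 0], "hand": 0},
  {"delta_rot": [0, 0, 8.2], "delta_pos": [0, 0, 0], "hand": 0},
  {"delta_rot": [0, 0, 8.2], "delta_pos": [0, 0, 0], "hand": 0},
  {"delta_rot": [0, 0, 8.2], "delta_pos": [0, 0, 0], "hand": 0},
  {"delta_rot": [0, 0, 8.2], "delta_pos": [0, 0, 0], "hand": 0},
  {"delta_rot": [0, 0, 8.2], "delta_pos": [0, 0, 0], "hand": 0},
])

```text
t: 17.5
eef_pos: [0.5222, -0.2352, 0.221]
ee_rot: [3.141, 0.0, -1.479]
force: [0.9, 0.7, 0.4]
width: 0.0005
```

Emit:
move_arm([
  {"delta_rot": [0, 0, 8.2], "delta_pos": [0, 0, 0], "hand": 0},
  {"delta_rot": [0, 0, 8.2], "delta_pos": [0, 0, 0], "hand": 0},
  {"delta_rot": [0, 0, 8.2], "delta_pos": [0, 0, 0], "hand": 0},
  {"delta_rot": [0, 0, 8.2], "delta_pos": [0, 0, 0], "hand": 0},
  {"delta_rot": [0, 0, 7.8], "delta_pos": [0, 0, 0], "hand": 0},
  {"delta_rot": [0, 0, 0], "delta_pos": [-0.7, 0.7, 0], "hand": 0},
  {"delta_rot": [0, 0, 0], "delta_pos": [-0.7, 0.7, 0], "hand": 0},
  {"delta_rot": [0, 0, 0], "delta_pos": [-0.7, 0.7, 0], "hand": 0},
  {"delta_rot": [0, 0, 0], "delta_pos": [-0.3, 0.3, 0], "hand": 0},
  {"delta_rot": [0, 0, 0], "delta_pos": [0, 0, 0], "hand": 0},
])

```text
t: 18.5
eef_pos: [0.4972, -0.2101, 0.222]
ee_rot: [-3.141, -0.001, -0.778]
force: [0.0, -0.7, -0.5]
width: 0.0007
```

```bash
python3 -c "
from h import *
s=get_state();print(s['t'],s['eef_pos'],s['ee_rot'],s['q'],s['width'],s['force'])
cv2.imwrite('pics/w8.png',grab_frame('wrist'))
from wp import *
print(P(-134.5,0))
rows(P(-134.5),[P(-134.5-6*k) for k in range(1,31)])
"
```

```text
18.5 [ 0.49718114 -0.21008469  0.22200301] [-3.14112448e+00 -6.32954019e-04 -7.77504050e-01] [-3.64455377e-02  1.56082789e-01 -3.26296562e-01  9.24802786e-05
 -1.08763397e+00  8.29695030e-01] 0.0006814177556997941 [ 0.02427759 -0.71884551 -0.46743876]
[ 4.98038773e-01 -2.10788530e-01  2.22000000e-01 -2.24500000e+02]
[{"delta_rot": [0, 0, -6.0], "delta_pos": [-0.58, 0.29, 0.0], "hand": 0.0}, {"delta_rot": [0, 0, -6.0], "delta_pos": [-0.55, 0.35, 0.0], "hand": 0.0}, {"delta_rot": [0, 0, -6.0], "delta_pos": [-0.5, 0.41, 0.0], "hand": 0.0}, {"delta_rot": [0, 0, -6.0], "delta_pos": [-0.46, 0.46, 0.0], "hand": 0.0}, {"delta_rot": [0, 0, -6.0], "delta_pos": [-0.42, 0.5, 0.0], "hand": 0.0}, {"delta_rot": [0, 0, -6.0], "delta_pos": [-0.35, 0.54, 0.0], "hand": 0.0}, {"delta_rot": [0, 0, -6.0], "delta_pos": [-0.3, 0.58, 0.0], "hand": 0.0}, {"delta_rot": [0, 0, -6.0], "delta_pos": [-0.23, 0.6, 0.0], "hand": 0.0}, {"delta_rot": [0, 0, -6.0], "delta_pos": [-0.18, 0.63, 0.0], "hand": 0.0}, {"delta_rot": [0, 0, -6.0], "delta_pos": [-0.1, 0.64, 0.0], "hand": 0.0}]
[{"delta_rot": [0, 0, -6.0], "delta_
[... 799 characters left out ...]
 -6.0], "delta_pos": [0.58, 0.29, 0.0], "hand": 0.0}, {"delta_rot": [0, 0, -6.0], "delta_pos": [0.6, 0.24, 0.0], "hand": 0.0}, {"delta_rot": [0, 0, -6.0], "delta_pos": [0.63, 0.17, 0.0], "hand": 0.0}, {"delta_rot": [0, 0, -6.0], "delta_pos": [0.64, 0.1, 0.0], "hand": 0.0}, {"delta_rot": [0, 0, -6.0], "delta_pos": [0.65, 0.04, 0.0], "hand": 0.0}, {"delta_rot": [0, 0, -6.0], "delta_pos": [0.65, -0.03, 0.0], "hand": 0.0}, {"delta_rot": [0, 0, -6.0], "delta_pos": [0.64, -0.1, 0.0], "hand": 0.0}, {"delta_rot": [0, 0, -6.0], "delta_pos": [0.62, -0.16, 0.0], "hand": 0.0}, {"delta_rot": [0, 0, -6.0], "delta_pos": [0.61, -0.23, 0.0], "hand": 0.0}]
end cmd [ 5.479e-01 -9.720e-02  2.220e-01 -4.045e+02]
```

View pics/w8.png

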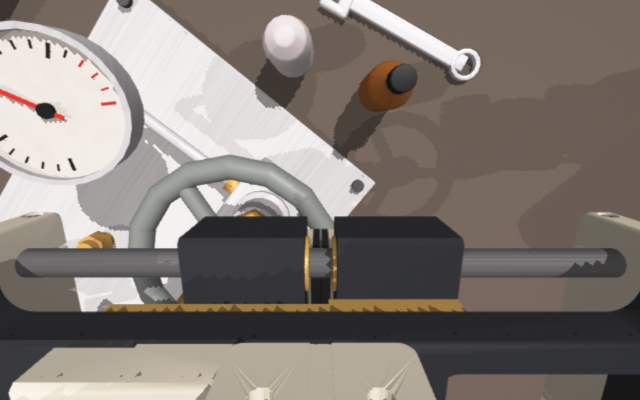

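Emit:
move_arm([
  {"delta_rot": [0, 0, -6], "delta_pos": [-0.58, 0.29, 0], "hand": 0},
  {"delta_rot": [0, 0, -6], "delta_pos": [-0.55, 0.35, 0], "hand": 0},
  {"delta_rot": [0, 0, -6], "delta_pos": [-0.5, 0.41, 0], "hand": 0},
  {"delta_rot": [0, 0, -6], "delta_pos": [-0.46, 0.46, 0], "hand": 0},
  {"delta_rot": [0, 0, -6], "delta_pos": [-0.42, 0.5, 0], "hand": 0},
  {"delta_rot": [0, 0, -6], "delta_pos": [-0.35, 0.54, 0], "hand": 0},
  {"delta_rot": [0, 0, -6], "delta_pos": [-0.3, 0.58, 0], "hand": 0},
  {"delta_rot": [0, 0, -6], "delta_pos": [-0.23, 0.6, 0], "hand": 0},
  {"delta_rot": [0, 0, -6], "delta_pos": [-0.18, 0.63, 0], "hand": 0},
  {"delta_rot": [0, 0, -6], "delta_pos": [-0.1, 0.64, 0], "hand": 0},
])

```text
t: 19.55
eef_pos: [0.4601, -0.1612, 0.2218]
ee_rot: [3.141, -0.002, -1.83]
force: [-1.9, -5.4, 1.0]
width: 0.0002
```

Emit:
move_arm([
  {"delta_rot": [0, 0, -6], "delta_pos": [-0.04, 0.65, 0], "hand": 0},
  {"delta_rot": [0, 0, -6], "delta_pos": [0.03, 0.65, 0], "hand": 0},
  {"delta_rot": [0, 0, -6], "delta_pos": [0.1, 0.64, 0], "hand": 0},
  {"delta_rot": [0, 0, -6], "delta_pos": [0.17, 0.63, 0], "hand": 0},
  {"delta_rot": [0, 0, -6], "delta_pos": [0.23, 0.6, 0], "hand": 0},
  {"delta_rot": [0, 0, -6], "delta_pos": [0.29, 0.58, 0], "hand": 0},
  {"delta_rot": [0, 0, -6], "delta_pos": [0.35, 0.55, 0], "hand": 0},
  {"delta_rot": [0, 0, -6], "delta_pos": [0.41, 0.51, 0], "hand": 0},
  {"delta_rot": [0, 0, -6], "delta_pos": [0.45, 0.46, 0], "hand": 0},
  {"delta_rot": [0, 0, -6], "delta_pos": [0.51, 0.41, 0], "hand": 0},
])

```text
t: 20.55
eef_pos: [0.4846, -0.104, 0.2216]
ee_rot: [3.141, -0.003, -2.877]
force: [-3.8, -1.2, 4.2]
width: 0.0007
```

Emit:
move_arm([
  {"delta_rot": [0, 0, -6], "delta_pos": [0.54, 0.36, 0], "hand": 0},
  {"delta_rot": [0, 0, -6], "delta_pos": [0.58, 0.29, 0], "hand": 0},
  {"delta_rot": [0, 0, -6], "delta_pos": [0.6, 0.24, 0], "hand": 0},
  {"delta_rot": [0, 0, -6], "delta_pos": [0.63, 0.17, 0], "hand": 0},
  {"delta_rot": [0, 0, -6], "delta_pos": [0.64, 0.1, 0], "hand": 0},
  {"delta_rot": [0, 0, -6], "delta_pos": [0.65, 0.04, 0], "hand": 0},
  {"delta_rot": [0, 0, -6], "delta_pos": [0.65, -0.03, 0], "hand": 0},
  {"delta_rot": [0, 0, -6], "delta_pos": [0.64, -0.1, 0], "hand": 0},
  {"delta_rot": [0, 0, 0], "delta_pos": [0, 0, 0], "hand": 0},
  {"delta_rot": [0, 0, 0], "delta_pos": [0, 0, 0], "hand": 0},
])

```text
t: 21.55
eef_pos: [0.535, -0.093, 0.2214]
ee_rot: [-3.141, -0.0, 2.576]
force: [-2.2, -0.0, 0.6]
width: 0.0001
```

```bash
python3 -c "
from h import *
s=get_state();print(s['t'],s['eef_pos'],s['ee_rot'],s['q'],s['width'],s['force'])
a=grab_frame('scene');cv2.imwrite('pics/s9.png',cv2.resize(a[120:300,190:410],None,fx=3,fy=3))
b=grab_frame('top');cv2.imwrite('pics/t9.png',cv2.resize(b[110:280,230:450],None,fx=3.5,fy=3.5))
"
```

```text
21.55 [ 0.53498288 -0.09303792  0.22141912] [-3.14147251e+00 -3.47477161e-04  2.57624754e+00] [ 1.88713494e-01  1.62650743e-01 -3.19514905e-01 -1.69623356e-04
 -1.08896621e+00 -2.32477628e+00] 6.961119726635946e-05 [-2.23145678 -0.01867188  0.60184528]
```

View pics/s9.png

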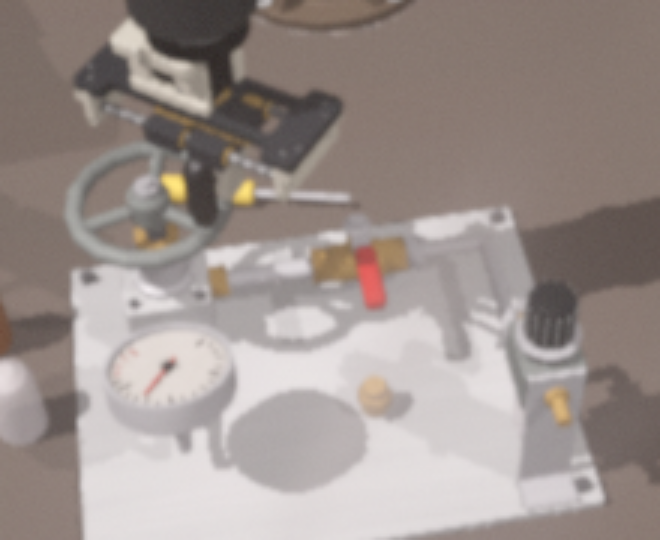

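View pics/t9.png

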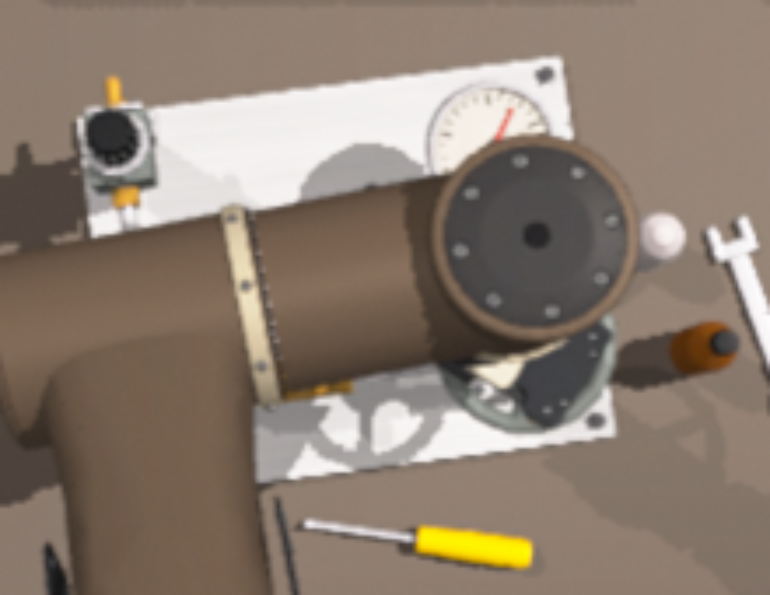

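Emit:
move_arm([
  {"delta_rot": [0, 0, 0], "delta_pos": [-1.2, 0.8, 0], "hand": 0},
  {"delta_rot": [0, 0, 0], "delta_pos": [-1.2, 0.8, 0], "hand": 0},
  {"delta_rot": [0, 0, 8.4], "delta_pos": [0, 0, 1.6], "hand": 0},
  {"delta_rot": [0, 0, 8.4], "delta_pos": [0, 0, 1.6], "hand": 0},
  {"delta_rot": [0, 0, 8.4], "delta_pos": [0, 0, 1.6], "hand": 0},
  {"delta_rot": [0, 0, 8.4], "delta_pos": [0, 0, 1.6], "hand": 0},
  {"delta_rot": [0, 0, 8.4], "delta_pos": [0, 0, 1.6], "hand": 0},
  {"delta_rot": [0, 0, 8.4], "delta_pos": [0, 0, 1.6], "hand": 0},
  {"delta_rot": [0, 0, 8.4], "delta_pos": [0, 0, 1.6], "hand": 0},
  {"delta_rot": [0, 0, 8.4], "delta_pos": [0, 0, 1.6], "hand": 0},
])

```text
t: 22.65
eef_pos: [0.5101, -0.0765, 0.3505]
ee_rot: [-3.141, 0.001, -2.529]
force: [-0.1, 0.9, 0.3]
width: -0.0
```

Emit:
move_arm([
  {"delta_rot": [0, 0, 8.4], "delta_pos": [0.4, 0, 0], "hand": 0},
  {"delta_rot": [0, 0, 8.4], "delta_pos": [0.4, 0, 0], "hand": 0},
  {"delta_rot": [0, 0, 8.4], "delta_pos": [0.4, 0, 0], "hand": 0},
  {"delta_rot": [0, 0, 8.4], "delta_pos": [0.4, -0.3, 0], "hand": 0},
  {"delta_rot": [0, 0, 8.4], "delta_pos": [0.4, -0.3, 0], "hand": 0},
  {"delta_rot": [0, 0, 8.4], "delta_pos": [0.3, -0.3, 0], "hand": 0},
  {"delta_rot": [0, 0, 8.4], "delta_pos": [0.3, 0, 0], "hand": 0},
  {"delta_rot": [0, 0, 8.4], "delta_pos": [0, 0, 0], "hand": 0},
  {"delta_rot": [0, 0, 8.4], "delta_pos": [0, 0, 0], "hand": 0},
  {"delta_rot": [0, 0, 8.4], "delta_pos": [0, 0, 0], "hand": 0},
])

```text
t: 23.65
eef_pos: [0.5362, -0.0854, 0.3498]
ee_rot: [-3.141, -0.0, -1.063]
force: [0.8, 0.0, -1.0]
width: 0.0004
```

```bash
python3 -c "
from h import *
s=get_state();print(s['t'],s['eef_pos'],s['ee_rot'],s['q'],s['width'],s['force'])
"
```

```text
23.65 [ 0.53623305 -0.08535942  0.34977615] [-3.14091863e+00 -5.79079559e-05 -1.06341341e+00] [ 2.03062753e-01  8.89265463e-02 -1.11237522e-01 -1.49730841e-04
 -1.36997185e+00  3.04350006e-01] 0.00042993621801465793 [ 0.84960757  0.010882   -1.03196571]
```

Only 18 turn rows; I need +14.9° more and +0.1 cm in x to match the reference view.

Emit:
move_arm([
  {"delta_rot": [0, 0, 7.5], "delta_pos": [0.1, 0, 0], "hand": 0},
  {"delta_rot": [0, 0, 7.4], "delta_pos": [0, 0, 0], "hand": 0},
  {"delta_rot": [0, 0, 0], "delta_pos": [0, 0, 0], "hand": 0},
  {"delta_rot": [0, 0, 0], "delta_pos": [0, 0, 0], "hand": 0},
  {"delta_rot": [0, 0, 0], "delta_pos": [0, 0, 0], "hand": 0},
  {"delta_rot": [0, 0, 0], "delta_pos": [0, 0, 0], "hand": 0},
  {"delta_rot": [0, 0, 0], "delta_pos": [0, 0, 0], "hand": 0},
  {"delta_rot": [0, 0, 0], "delta_pos": [0, 0, 0], "hand": 0},
  {"delta_rot": [0, 0, 0], "delta_pos": [0, 0, 0], "hand": 0},
  {"delta_rot": [0, 0, 0], "delta_pos": [0, 0, 0], "hand": 0},
])

```text
t: 24.65
eef_pos: [0.5381, -0.0861, 0.3495]
ee_rot: [3.142, 0.0, -0.811]
force: [-0.1, 0.4, -0.3]
width: 0.0007
```

```bash
python3 -c "
from h import *
s=get_state();print(s['t'],s['eef_pos'],s['ee_rot'],s['force'])
a=grab_frame('wrist');cv2.imwrite('pics/w10.png',a)
cv2.imwrite('pics/w10c.png',cv2.resize(a[70:220,290:470],None,fx=4,fy=4,interpolation=cv2.INTER_CUBIC))
"
```

```text
24.65 [ 0.53812747 -0.08607902  0.34950921] [ 3.14151754e+00  5.63838774e-05 -8.10756343e-01] [-0.05813906  0.38980184 -0.32661194]
```

View pics/w10c.png

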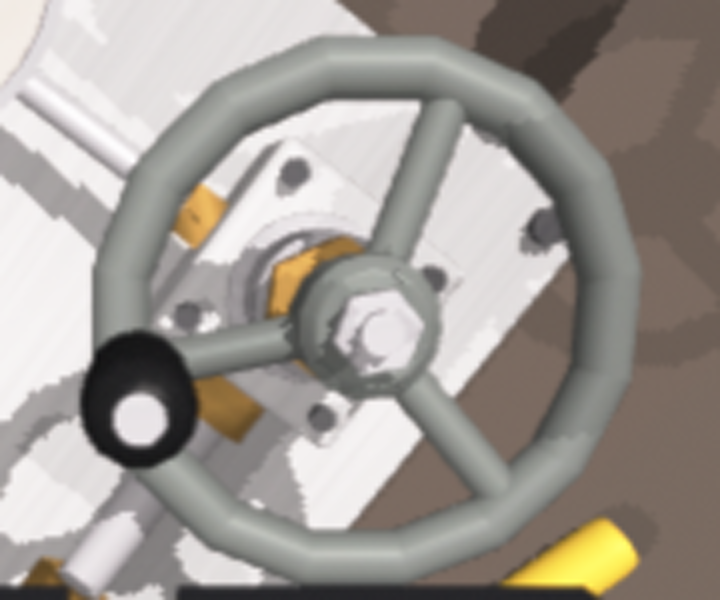

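Run:
```python
from h import *
np.set_printoptions(precision=4,suppress=True)
def white(f):
    a=cv2.imread(f);c=a[140:190,305:345];m=(c.min(2)>140).astype(np.uint8)
    n,l,st,ce=cv2.connectedComponentsWithStats(m);i=[(st[k,4],ce[k]+[305,140]) for k in range(1,n)];return i
S={"w4":([0.53740,-0.08520,0.34952],[3.14141,0,-.80325]),"w10":([0.53813,-0.08608,0.34951],[3.14152,0,-.81076])}
for k,p,hp in(("w4",(323.6,161),(381/4+290,327/4+70)),("w10",(324.6,174.6),(379/4+290,331/4+70))):
    print(k,white(f"pics/{k}.png"))
    h=wplane(S[k],hp,.198);g=wplane(S[k],p,.248)
    for H in(h[:2],np.array([.523,-.154])): d=g[:2]-H;print(H,g,np.linalg.norm(d),np.degrees(np.arctan2(d[1],d[0])))
```

```text
w4 [(np.int32(445), array([310.0247, 169.3101])), (np.int32(11), array([319.8182, 140.2727])), (np.int32(1), array([329., 141.])), (np.int32(56), array([338.75  , 142.0893])), (np.int32(36), array([340.1944, 149.5833])), (np.int32(145), array([323.5586, 161.4207])), (np.int32(10), array([343., 159.])), (np.int32(33), array([337.6364, 176.2424])), (np.int32(142), array([330.9507, 182.3521])), (np.int32(1), array([324., 189.]))]
[ 0.5217 -0.1545] [ 0.5613 -0.1132  0.248 ] 0.05729239297145068 46.25845242852577
[ 0.523 -0.154] [ 0.5613 -0.1132  0.248 ] 0.05601712091955089 46.81943949756273
w10 [(np.int32(387), array([308.9819, 166.1085])), (np.int32(92), array([319.7717, 145.9457])), (np.int32(6), array([328.6667, 140.6667])), (np.int32(140), array([337.3429, 146.4571])), (np.int32(39), array([340.0513, 157.0513])), (np.int32(140), array([324.5071, 174.3   ])), (np.int32(5), array([340. , 177.4])), (np.int32(1), array([338., 181.])), (np.int32(47), array([334.0638, 187.1915]))]
[ 0.5216 -0.1543] [ 0.554  -0.1071  0.248 ] 0.05727407310484553 55.53575372731493
[ 0.523 -0.154] [ 0.554  -0.1071  0.248 ] 0.056215011866375335 56.50120934935634
```

```bash
cat >> h.py <<'E'
def ang(s,p,H=(.5222,-.1543)):
    g=wplane(s,p,.248);d=g[:2]-np.array(H);return np.degrees(np.arctan2(d[1],d[0])),np.linalg.norm(d),g
E
python3 - <<'E'
from h import *
a=ang(([0.53740,-0.08520,0.34952],[3.14141,0,-.80325]),(323.56,161.42));b=ang(([0.53813,-0.08608,0.34951],[3.14152,0,-.81076]),(324.51,174.30));print(a,b)
from wp import *
import wp
wp.H=np.array([.5222,-.1543])
# start cmd at hi pose
c=(.5385,-.0868,.350,-46.4)
th=55
d=P(55+14);w=[]
q=np.array(c);q2=q.copy();q2[2]=.222;
print(P(th),P(th,gap=.037))
E
```

```text
(np.float64(46.76083359762481), np.float64(0.05682914846362773), array([ 0.56113054, -0.11289994,  0.248     ])) (np.float64(55.750226750486384), np.float64(0.056927606526205966), array([ 0.55423895, -0.1072441 ,  0.248     ]))
[  0.53744609  -0.0941705    0.222      -35.        ] [  0.52515881  -0.08556685   0.222      -35.        ]
```

Run:
```python
from wp import *
import wp
wp.H=np.array([.5222,-.1543])
s=(.5381,-.0861,.350,-46.4)
a=P(55.75,gap=.037);a[2]=.35;b=a.copy();b[2]=.222
rows(s,lin(s,a,2)+lin(a,b,6)+[b]*2+lin(b,P(55.75),4)+[P(55.75-7.25*k/4) for k in range(1,5)])
```

```text
[{"delta_rot": [0, 0, 6.1], "delta_pos": [-0.69, 0.03, 0.0], "hand": 0.0}, {"delta_rot": [0, 0, 6.0], "delta_pos": [-0.69, 0.03, 0.0], "hand": 0.0}, {"delta_rot": [0, 0, 0.0], "delta_pos": [-0.0, -0.0, -2.13], "hand": 0.0}, {"delta_rot": [0, 0, 0.0], "delta_pos": [-0.0, -0.0, -2.14], "hand": 0.0}, {"delta_rot": [0, 0, 0.0], "delta_pos": [-0.0, -0.0, -2.13], "hand": 0.0}, {"delta_rot": [0, 0, 0.0], "delta_pos": [-0.0, -0.0, -2.13], "hand": 0.0}, {"delta_rot": [0, 0, 0.0], "delta_pos": [-0.0, -0.0, -2.14], "hand": 0.0}, {"delta_rot": [0, 0, 0.0], "delta_pos": [-0.0, -0.0, -2.13], "hand": 0.0}, {"delta_rot": [0, 0, 0.0], "delta_pos": [-0.0, -0.0, -0.0], "hand": 0.0}, {"delta_rot": [0, 0, 0.0], "delta_pos": [-0.0, -0.0, -0.0], "hand": 0.0}]
[{"delta_rot": [0, 0, 0.0], "delta_pos": [0.31, -0.21, -0.0], "hand": 0.0}, {"delta_rot": [0, 0, 0.0], "delta_pos": [0.31, -0.22, -0.0], "hand": 0.0}, {"delta_rot": [0, 0, 0.0], "delta_pos": [0.31, -0.21, -0.0], "hand": 0.0}, {"delta_rot": [0, 0, 0.0], "delta_pos": [0.31, -0.21, -0.0], "hand": 0.0}, {"delta_rot": [0, 0, -1.8], "delta_pos": [0.19, -0.05, -0.0], "hand": 0.0}, {"delta_rot": [0, 0, -1.8], "delta_pos": [0.18, -0.05, -0.0], "hand": 0.0}, {"delta_rot": [0, 0, -1.8], "delta_pos": [0.19, -0.06, -0.0], "hand": 0.0}, {"delta_rot": [0, 0, -1.8], "delta_pos": [0.19, -0.07, -0.0], "hand": 0.0}, {"delta_rot": [0, 0, 0], "delta_pos": [0, 0, 0], "hand": 0.0}, {"delta_rot": [0, 0, 0], "delta_pos": [0, 0, 0], "hand": 0.0}]
end cmd [  0.5442  -0.0963   0.222  -41.5   ]
```

Emit:
move_arm([
  {"delta_rot": [0, 0, 6], "delta_pos": [-0.7, 0, 0], "hand": 0},
  {"delta_rot": [0, 0, 6], "delta_pos": [-0.7, 0, 0], "hand": 0},
  {"delta_rot": [0, 0, 0], "delta_pos": [0, 0, -2.2], "hand": 0},
  {"delta_rot": [0, 0, 0], "delta_pos": [0, 0, -2.2], "hand": 0},
  {"delta_rot": [0, 0, 0], "delta_pos": [0, 0, -2.2], "hand": 0},
  {"delta_rot": [0, 0, 0], "delta_pos": [0, 0, -2.2], "hand": 0},
  {"delta_rot": [0, 0, 0], "delta_pos": [0, 0, -2.2], "hand": 0},
  {"delta_rot": [0, 0, 0], "delta_pos": [0, 0, -1.8], "hand": 0},
  {"delta_rot": [0, 0, 0], "delta_pos": [0, 0, 0], "hand": 0},
  {"delta_rot": [0, 0, 0], "delta_pos": [0, 0, 0], "hand": 0},
])

```text
t: 25.7
eef_pos: [0.5243, -0.0862, 0.222]
ee_rot: [3.141, -0.0, -0.601]
force: [0.3, 0.2, 1.4]
width: 0.0008
```

Emit:
move_arm([
  {"delta_rot": [0, 0, 0], "delta_pos": [0.3, -0.2, 0], "hand": 0},
  {"delta_rot": [0, 0, 0], "delta_pos": [0.3, -0.2, 0], "hand": 0},
  {"delta_rot": [0, 0, 0], "delta_pos": [0.3, -0.2, 0], "hand": 0},
  {"delta_rot": [0, 0, 0], "delta_pos": [0.3, -0.2, 0], "hand": 0},
  {"delta_rot": [0, 0, -1.8], "delta_pos": [0.2, -0.05, 0], "hand": 0},
  {"delta_rot": [0, 0, -1.8], "delta_pos": [0.2, -0.05, 0], "hand": 0},
  {"delta_rot": [0, 0, -1.8], "delta_pos": [0.2, -0.05, 0], "hand": 0},
  {"delta_rot": [0, 0, -1.8], "delta_pos": [0.2, -0.05, 0], "hand": 0},
  {"delta_rot": [0, 0, 0], "delta_pos": [0, 0, 0], "hand": 0},
  {"delta_rot": [0, 0, 0], "delta_pos": [0, 0, 0], "hand": 0},
])

```text
t: 26.7
eef_pos: [0.5438, -0.096, 0.2216]
ee_rot: [3.141, 0.0, -0.727]
force: [-3.6, 1.7, 3.4]
width: 0.0007
```

```bash
python3 -c "
from h import *
s=get_state();print(s['t'],s['eef_pos'],s['ee_rot'],s['force'])
a=grab_frame('wrist');cv2.imwrite('pics/w11.png',a)
"
```

```text
26.7 [ 0.54384748 -0.09601959  0.22159547] [ 3.14136802e+00  4.21793434e-04 -7.26720313e-01] [-3.56145896  1.73419515  3.36799633]
```

View pics/w11.png

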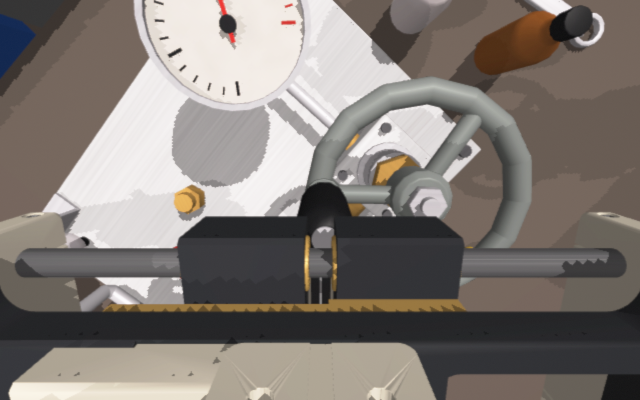

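Emit:
move_arm([
  {"delta_rot": [0, 0, 0], "delta_pos": [-0.6, 0.5, 0], "hand": 0},
  {"delta_rot": [0, 0, 0], "delta_pos": [-0.5, 0.5, 0], "hand": 0},
  {"delta_rot": [0, 0, 0], "delta_pos": [0, 0, 3.2], "hand": 0},
  {"delta_rot": [0, 0, 0], "delta_pos": [0, 0, 3.2], "hand": 0},
  {"delta_rot": [0, 0, -2.2], "delta_pos": [0.2, 0, 3.2], "hand": 0},
  {"delta_rot": [0, 0, -2.2], "delta_pos": [0.2, 0, 3.2], "hand": 0},
  {"delta_rot": [0, 0, 0], "delta_pos": [0, 0, 0], "hand": 0},
  {"delta_rot": [0, 0, 0], "delta_pos": [0, 0, 0], "hand": 0},
  {"delta_rot": [0, 0, 0], "delta_pos": [0, 0, 0], "hand": 0},
  {"delta_rot": [0, 0, 0], "delta_pos": [0, 0, 0], "hand": 0},
])

```text
t: 27.75
eef_pos: [0.5366, -0.0859, 0.3485]
ee_rot: [3.14, 0.001, -0.803]
force: [-0.1, 0.4, -1.1]
width: 0.0002
```

Run:
```python
from h import *
s=get_state();print(s['t'],s['eef_pos'],s['ee_rot'],s['force'])
a=grab_frame('wrist');cv2.imwrite('pics/w12.png',a)
cv2.imwrite('pics/w12c.png',cv2.resize(a[70:220,290:470],None,fx=4,fy=4,interpolation=cv2.INTER_CUBIC))
c=a[140:190,305:345];m=(c.min(2)>140).astype(np.uint8)
n,l,st,ce=cv2.connectedComponentsWithStats(m)
for k in range(1,n):
    if 130<st[k,4]<160: p=ce[k]+[305,140];print(st[k,4],p,ang((s['eef_pos'],s['ee_rot']),p))
```

```text
27.75 [ 0.53663972 -0.0859464   0.34851862] [ 3.14031424e+00  9.87772852e-04 -8.03259771e-01] [-0.13347871  0.42734506 -1.06399755]
142 [322.19014085 162.38732394] (np.float64(47.46776904963353), np.float64(0.056742693057000394), array([ 0.56055834, -0.11248647,  0.248     ]))
131 [330.14503817 182.8778626 ] (np.float64(64.99476157000797), np.float64(0.05403737149249322), array([ 0.54504166, -0.1053276 ,  0.248     ]))
```

View pics/w12c.png

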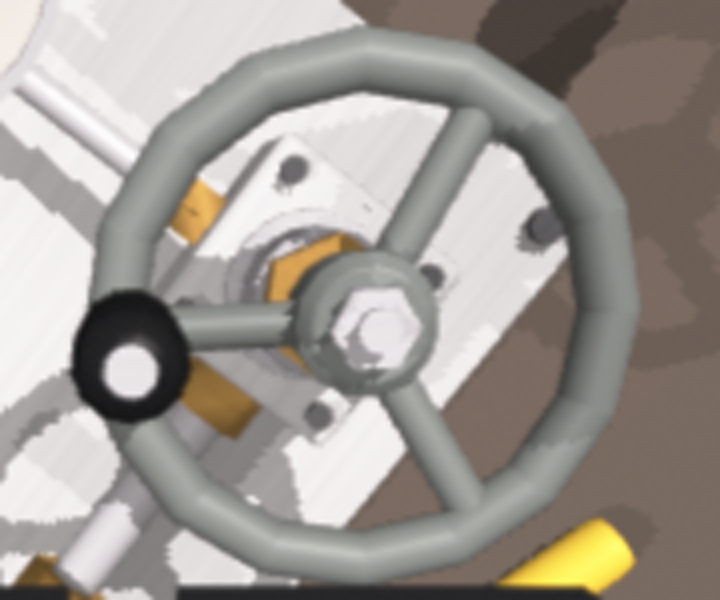

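Emit:
move_arm([
  {"delta_rot": [0, 0, 0], "delta_pos": [-1.7, -2.8, 0], "hand": 0},
  {"delta_rot": [0, 0, 0], "delta_pos": [-1.7, -2.8, 0], "hand": 0},
  {"delta_rot": [0, 0, 0], "delta_pos": [-1.7, -2.8, 0], "hand": 0},
  {"delta_rot": [0, 0, 0], "delta_pos": [-1.7, -2.8, 0], "hand": 0},
  {"delta_rot": [0, 0, 0], "delta_pos": [-1.7, -2.8, 0], "hand": 0},
  {"delta_rot": [0, 0, 0], "delta_pos": [-1.7, -2.8, 0], "hand": 0},
  {"delta_rot": [0, 0, 0], "delta_pos": [-1.7, -2.8, 0], "hand": 0},
  {"delta_rot": [0, 0, 0], "delta_pos": [-1.7, -2.8, 0], "hand": 0},
  {"delta_rot": [0, 0, 0], "delta_pos": [-1.7, -2.8, 0], "hand": 0},
  {"delta_rot": [0, 0, 0], "delta_pos": [-1.7, -2.8, 0], "hand": 0},
])

```text
t: 28.8
eef_pos: [0.3661, -0.367, 0.3491]
ee_rot: [3.141, 0.001, -0.803]
force: [1.3, 0.0, 0.3]
width: 0.0003
```

Emit:
move_arm([
  {"delta_rot": [0, 0, 0], "delta_pos": [-1.7, -2.8, 0], "hand": 0},
  {"delta_rot": [0, 0, 0], "delta_pos": [-1.7, -2.8, 0], "hand": 0},
  {"delta_rot": [0, 0, 0], "delta_pos": [-1.7, -2.8, 0], "hand": 0},
  {"delta_rot": [0, 0, 0], "delta_pos": [-1.7, -2.8, 0], "hand": 0},
  {"delta_rot": [0, 0, 0], "delta_pos": [-1.7, -2.8, 0], "hand": 0},
  {"delta_rot": [0, 0, 0], "delta_pos": [-1.7, -2.8, 0], "hand": 0},
  {"delta_rot": [0, 0, 0], "delta_pos": [-1.7, -2.8, 0], "hand": 0},
  {"delta_rot": [0, 0, 0], "delta_pos": [-1.7, -2.8, 0], "hand": 0},
  {"delta_rot": [0, 0, 0], "delta_pos": [-1.7, -2.8, 0], "hand": 0},
  {"delta_rot": [0, 0, 0], "delta_pos": [-1.7, -2.8, 0], "hand": 0},
])

```text
t: 29.8
eef_pos: [0.1962, -0.6471, 0.3486]
ee_rot: [-3.141, 0.001, -0.803]
force: [1.1, -0.9, -0.2]
width: 0.0005
```

Run:
```python
from h import *
s=get_state();print(s['t'],s['eef_pos'],s['ee_rot'],s['force'],s['q'])
b=grab_frame('top');cv2.imwrite('pics/t13.png',b);a=cv2.imread('pics/top0.png')
f=lambda x:cv2.resize(x[145:245,275:415],None,fx=5.5,fy=5.5,interpolation=cv2.INTER_CUBIC)[:,:]
cv2.imwrite('pics/cmp_top.png',np.vstack([cv2.resize(a[110:280,230:450],None,fx=1.75,fy=1.75),cv2.resize(b[110:280,230:450],None,fx=1.75,fy=1.75)]))
cv2.imwrite('pics/cmp_w.png',np.hstack([cv2.resize(x[155:240,340:420],None,fx=5,fy=5,interpolation=cv2.INTER_CUBIC) for x in(a,b)]))
```

```text
29.8 [ 0.19620264 -0.64705717  0.34863105] [-3.14135887e+00  1.22877256e-03 -8.03482420e-01] [ 1.05360962 -0.90562609 -0.24966077] [-9.88773186e-01  3.20977389e-01  1.80301679e-01 -3.43672366e-06
 -1.43137143e+00  1.75608743e+00]
```

View pics/cmp_top.png

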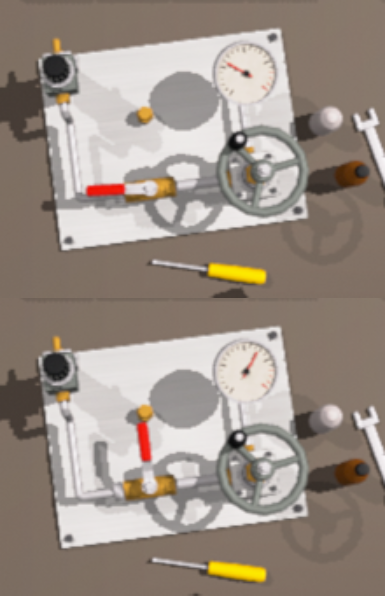

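View pics/cmp_w.png

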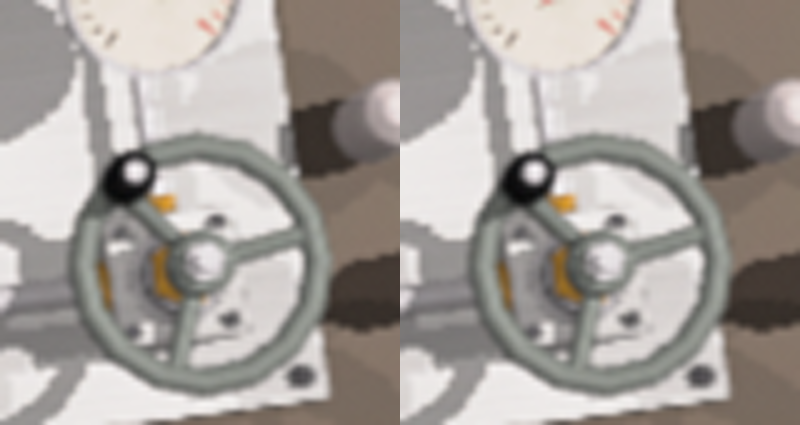

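Run:
```python
from h import *
a=cv2.imread('pics/top0.png',0).astype(np.float32);b=cv2.imread('pics/t13.png',0).astype(np.float32)
def ec(y0,y1,x0,x1):
    A=a[y0:y1,x0:x1];B=b[y0:y1,x0:x1];w=np.eye(2,3,dtype=np.float32)
    c,w=cv2.findTransformECC(A,B,w,cv2.MOTION_TRANSLATION,(3,200,1e-6),None,3);print(c,w[:,2])
ec(180,197,358,376)
ec(170,240,340,415)
w=np.eye(2,3,dtype=np.float32);A=a[168:238,345:412];B=b[168:238,345:412]
c,w=cv2.findTransformECC(A,B,w,cv2.MOTION_EUCLIDEAN,(3,500,1e-7),None,3);print(c,w,np.degrees(np.arctan2(w[1,0],w[0,0])))
c=lambda x:[(st,ce+[358,180]) for n,l,S,C in [cv2.connectedComponentsWithStats((x[180:197,358:376]<70).astype(np.uint8))] for st,ce in zip(S[1:,4],C[1:])]
print(c(a),c(b))
```

```text
0.9906601388529019 [-0.17368758  0.18562998]
0.9989221144419257 [-0.01579357  0.02257269]
0.9989099358007363 [[ 0.9999982   0.00188313 -0.0907084 ]
 [-0.00188313  0.9999982   0.07487144]] -0.10789545
[(np.int32(59), array([364.28813559, 191.18644068]))] [(np.int32(55), array([364.10909091, 191.34545455]))]
```

```bash
python3 -c "
from station import *
print(job_done())"
```

```text
the job is handed in; nothing more can be done
None
```

The valve is shut and the hand wheel has made one clockwise turn, ending about 0.6–0.7° short of where it started. I handed the job in at about 30 s.

- **Lever:** With closed fingers I pushed the red sleeve clockwise until it stopped moving. The push force rose to 14 N with only 0.2 mm more travel. The scene and top pictures show the lever a quarter turn from open.
- **Wheel:** I then pushed the handle round, changing the tool's angle once half-way. I stopped about 9° short to look, then pushed most of the rest.
- **End position:** The wrist camera put the handle 0.7° short and the top camera 0.6°. I left that gap rather than risk overshooting.
- **Gauge:** The pointer moved about a quarter turn, which is one wheel turn.
- **Forces:** No wrist force reading went above about 15 N.
- **Other things:** Those in the last top-view crop (coupling, screwdriver, oil bottle, bowl and wrench) look unmoved. The spare gauge and collar were outside that crop, and I did not compare them. The arm ended clear, touching nothing.

No checks disagreed.

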